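Reverse a scoop in the bench rack by way of the spring clip

ROBOT

A 6-joint arm with a two-finger parallel gripper is mounted at the origin on the work surface. World frame = base frame: x ahead of the robot, y to its left, z up, the work surface at z = 0. Lengths are in mm, angles in rad, forces in N, time in s.
With the tool pointing down it reaches from about 275 to 750 mm from the base axis. Payload 10.2 kg.
Tool frame: the origin (TCP) lies at the very end of the fingers, on their centre line; the grasp point (between the pads) lies 19 mm behind it (ctrl.tcp_to_grasp is the distance from the TCP to the grasp point, in mm); z points along the fingers, y is the direction in which the jaws open and shut (so a half turn about z gives the same grasp; the last joint's range is limited). The gripper opens to 85 mm and grips with 20 to 120 N. Pads are 22 mm wide; open, the fingers measure 114 mm over their backs; the gripper's body (76 mm by 85 mm) begins 54 mm behind the grasp point. The pads swing forward as they close: fully open they stand 13 mm farther back than shut.
Start: joints at [-1.486, 0.313, 1.498, -0, 1.331, -0.223], TCP at [159.043, -500.337, 231.294] pointing down, gripper open.
Joint ranges: [-2.94, 2.94], [-0.97, 2.17], [0.19, 2.56], [-1.23, 4.37], [0.02, 3.11], [-2.88, 2.88]. Speed limits (rad/s): [2.39, 2.39, 3.01, 3.14, 3.14, 3.14].

INTERFACE

Orientations are given as a unit quaternion [w, x, y, z].
In Python, from rig import ctrl, cams, job gives the robot as it stands. The module is installed in compiled form; this text tells all that it offers.
- The arm moves only by the tool drive_tool, never from a script. Its arguments are lists of equal length, an entry for each row: "gripper": the opening, from 0 (shut) to 1 (fully open); "dp": the shift along the tool's x, y, z normalised to -1 to 1, where 1 is 0.2 m, a list of three; "twist": the turn about the tool's z normalised to -1 to 1, where 1 is 90 degrees. In form: {"gripper": [gripper, ...], "dp": [[tx, ty, tz], ...], "twist": [twist, ...]}. A call has 1 to 20 rows; each row is the pose to reach, as a shift and turn from the pose commanded when the call began, along the tool's axes at that moment; what a row does not reach only later rows make up. A row lasts 1/10 s, in which the tool goes at most 50 mm and 8.59 degrees, less where a joint would pass 70% of its speed; a pose out of reach is approached as far as the arm can. A call with a number of a shift or a turn outside -1 to 1 is refused whole. A call with a gripper value outside its range is refused whole. The fingers move at their own pace and stop on an object; "newtons" is the grip in N (left out, the last holds). Time passes only in rows, so rows that repeat a pose let the fingers close. It gives the time, the measured TCP pose, the force and the opening at its end, in the units of the state.
- ctrl.sense(): the state, without advancing time (a new reading comes with each control period).
- cams.capture(name): name is "scene" or "top"; returns a dict with "pixels" (400x640x3 uint8, red, green, blue), "camera_matrix" (3x3 intrinsics, pixels), "xyz" and "orientation" of the camera in the world. Camera axes: x right, y down, z forward; pixel columns grow to the right and rows downward; lengths in mm; the calibration is good to about 2 mm. A picture is of the moment at which its call begins. There is no depth.
- job.finish_job(): hands the job in, once; it reports no verdict.
The state is a dict: "time_s": time; "joints": joint angles; "dq": joint speeds; "tau": joint torques, N m; "eef_pos": TCP position; "ee_rot": TCP orientation; "force": force on the tool from outside, world axes, zero at the start; "wrist_torque": the same for the moment, N m; "grip_width": opening from 0.0 (shut) to 1.0 (fully open).
Only numpy, scipy, OpenCV 4.12 (cv2) and the standard library are available. Lean on these libraries where they do the work, as an engineer would, in place of code of your own. Each camera call takes 0.05 s, during which the arm holds its last target.

TASK

One of the two weighing scoops in the wooden rack was put away the wrong way round, with its steel scoop end sticking out. Lift it out by that end, press its neck down into the spring clip on the bench and let go; then take it by the wooden handle on the other side of the clip, lift it out and lay it back in its own empty trough the right way round, handle sticking out like its neighbour. Leave the neighbour in its place.

Things in the scene. Friction and masses are not known exactly. Their poses are not given: they have to be found in the camera images.
- scoop: The scoop lying the wrong way round, steel end out of the rack. 180 mm long, 70 g, balanced at the middle. Origin mid-neck on the centre line, 6 mm above the flat underside; z up. +x to the scoop end: round steel neck 12 mm thick x -20..20, open-topped steel scoop 20..90, wooden handle -20..-90, both ends 18 wide, 12 high with upright sides. Grasp either end across its width, about 50 mm from the origin.
- neighbour: The other scoop, alike in every way (same origin and axes), lying the right way round in the other trough, wooden handle sticking out. It stays where it is.
- rack: Fixed wooden rack, 110 (x) by 135 (y), 58 mm high; origin under its centre, z up. Two open-topped troughs along x, centred at y = 37.5 and -37.5 mm: 38 mm wide, x -55..55, open-ended, floor 40 mm up, walls 18 high. A scoop in place has its origin at x = -35, z = 46 mm: neck and one end in the trough (no room for fingers there), the other end sticking out to -x.
- clip: Fixed spring clip on a 60 x 60 x 10 mm foot; origin under its centre, z up. A saddle bar along x (50 long, top at z = 44 mm) between two sprung jaws (x -8..8) with flared lips, 70 mm high. A scoop's neck, laid along x either way round, is pressed straight down till its origin is at x = 0, y = 0, z = 50 mm; the jaws snap over it at about 3 to 6 N and let go at a like pull up. Both ends stay free in the air.

How it is judged (in metres and radians):
On the way, in this order (a step that is already met when the one before it is completed fails the run):
1. the scoop sits in the spring clip by its neck, let go by the fingers (x of scoop in the frame of clip between -0.014 and 0.014 m and y of scoop in the frame of clip between -0.006 and 0.006 m and z of scoop in the frame of clip between 0.045 and 0.0545 m and angle between the x axis of scoop and the x axis of clip, either way round below 0.18 rad and contact force between the fingers and scoop below 0.3 N), for 0.2 s.
2. the scoop is lifted out of the clip, held by its wooden handle (z of scoop in the frame of clip above 0.075 m and x of the grasp point in the frame of scoop between -0.1 and -0.02 m and contact force between the fingers and scoop above 0.5 N), for 0.1 s.
At the end, for the whole second after the job is handed in: The scoop is released at rest in its own trough, handle out at the mouth (-x): origin within 18 mm lengthways of x = -35 mm, 12 mm sideways of the centre line, 5 mm of z = 46 mm; tilt under 9.7 deg, along the trough within 12.6 deg. The neighbour is within 15 mm of its start ((y of scoop in the frame of rack between 0.0255 and 0.0495 m or y of scoop in the frame of rack between -0.0495 and -0.0255 m) and x of scoop in the frame of rack between -0.053 and -0.017 m and z of scoop in the frame of rack between 0.041 and 0.051 m and x of rack in the frame of scoop above 0.005 m and angle between the x axis of scoop and the x axis of rack, either way round below 0.22 rad and angle between scoop's own z axis and vertical below 0.17 rad and linear speed of scoop below 0.02 m/s and contact force between the fingers and scoop below 0.3 N and distance of neighbour from where it was at the start of the episode below 0.015 m); the robot touches nothing.
It fails at once if the neighbouring scoop is shifted by more than 15 mm (distance of neighbour from where it was at the start of the episode above 0.015 m).
It also fails if it takes over 59 s, if anything falls off the work surface, if the arm or the gripper's body presses on something with over 40 N, if the wrist force passes 120 N, or if a joint passes its speed limit or range.

## Working session

There is one attempt and no reset: what is moved stays moved. The work goes in short steps, Python scripts to look and compute and a tool call to move; the robot and the scene stay as the last step left them, time stands still between calls to the robot, and variables do not carry over. Pictures are saved under pics/ and viewed, and the job is handed in when it is done.

Besides the shell and the picture viewer there is one more tool, called as name(argument=value, ...) on one line, values as JSON. drive_tool: Moves the arm, as the interface text tells. Scaled input: -1 to 1 covers 0.2 m each way for a shift and 90 degrees each way for a turn. Its arguments: {"type":"object","properties":{"gripper":{"type":"array","items":{"type":"number"}},"dp":{"type":"array","items":{"type":"array","items":{"type":"number"}}},"twist":{"type":"array","items":{"type":"number"}},"newtons":{"type":"number"}},"required":["gripper","dp","twist"]}

```bash
mkdir -p pics; python3 - <<'E'
from rig import ctrl,cams
import cv2,numpy as np,pickle
print(ctrl.sense(), ctrl.tcp_to_grasp)
for n in("scene","top"):
    c=cams.capture(n);cv2.imwrite(f"pics/{n}0.png",c["pixels"][:,:,::-1]);pickle.dump(c,open(f"{n}0.pkl","wb"))
    print(n,c["camera_matrix"],c["xyz"],c["orientation"])
E
```

```text
{'time_s': 0.0, 'joints': array([-1.48639709e+00,  3.13466606e-01,  1.49844913e+00,  1.96101628e-05,
        1.33099325e+00, -2.23397800e-01]), 'dq': array([ 0.00044672,  0.00066999, -0.00032457, -0.00164467, -0.00108377,
       -0.00068449]), 'tau': array([ 2.76345945e-04, -4.12268651e+01, -2.59739417e+01, -1.88090835e-04,
        4.22532350e-03, -8.40530265e-05]), 'eef_pos': array([ 159.02589901, -500.06461627,  230.72204459]), 'ee_rot': array([-6.55912971e-04,  9.88181122e-01,  1.53289388e-01,  5.52050346e-05]), 'force': array([ 0.02477818, -0.30988152, -0.98468313]), 'wrist_torque': array([ 0.05704575, -0.04514591,  0.00444073]), 'grip_width': 0.9958732192757117} 18.700000000000003
scene [[441.86799629   0.         314.65911   ]
 [  0.         441.86799629 205.38931257]
 [  0.           0.           1.        ]] [1191.5156684    78.82045073  552.45559254] [-0.29422329  0.60180556  0.67158951 -0.31659163]
top [[481.23018399   0.         323.18012969]
 [  0.         481.23018399 205.80092249]
 [  0.           0.           1.        ]] [ 4.75135164e+02 -6.87062470e-01  1.10218688e+03] [-0.03914075  0.71488016 -0.69765179  0.02638803]
```

View pics/scene0.png

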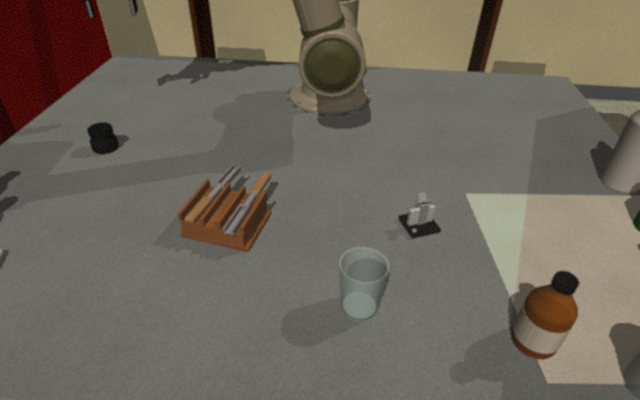

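View pics/top0.png

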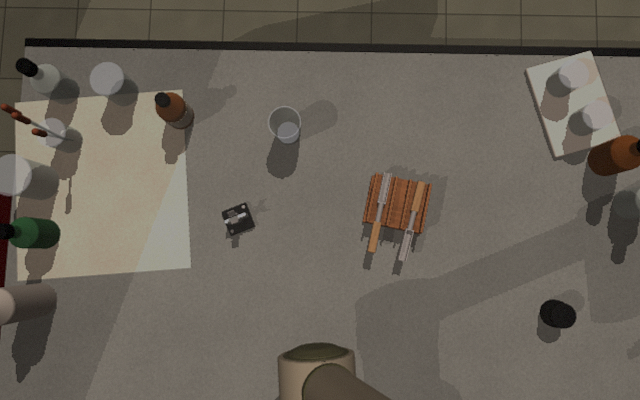

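The top view shows the rack at about (397,205) and the clip at about (238,218). The misplaced scoop is the right one, with its steel end near (404,255). The neighbour's handle is near (373,245). I'll enlarge both.

```bash
python3 - <<'E'
import cv2
def crop(src,x,y,w,h,s,out):
    im=cv2.imread(src)[y:y+h,x:x+w]; im=cv2.convertScaleAbs(im,alpha=1.4,beta=15)
    im=cv2.resize(im,None,fx=s,fy=s,interpolation=cv2.INTER_CUBIC)
    for i in range(0,w,10):
        cv2.line(im,(i*s,0),(i*s,6),(0,255,0),1)
        if i%20==0: cv2.putText(im,str(x+i),(i*s,18),0,.4,(0,255,0),1)
    for i in range(0,h,10):
        cv2.line(im,(0,i*s),(6,i*s),(0,255,0),1)
        if i%20==0: cv2.putText(im,str(y+i),(8,i*s+4),0,.4,(0,255,0),1)
    cv2.imwrite(out,im)
crop("pics/top0.png",350,165,90,105,5,"pics/t_rack.png")
crop("pics/top0.png",210,195,60,50,12,"pics/t_clip.png")
crop("pics/scene0.png",170,155,110,100,6,"pics/s_rack.png")
crop("pics/scene0.png",390,185,60,55,10,"pics/s_clip.png")
E
```

```text
(no output)
```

View pics/t_rack.png

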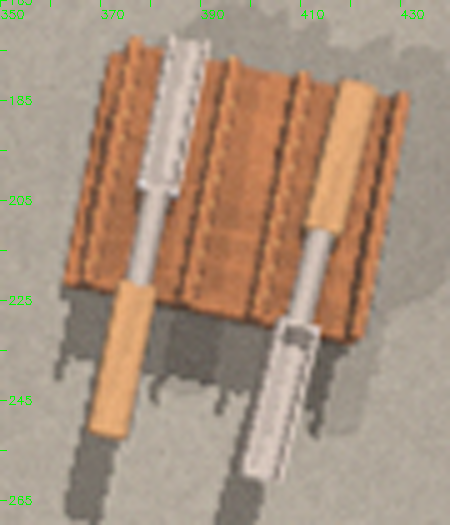

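View pics/t_clip.png

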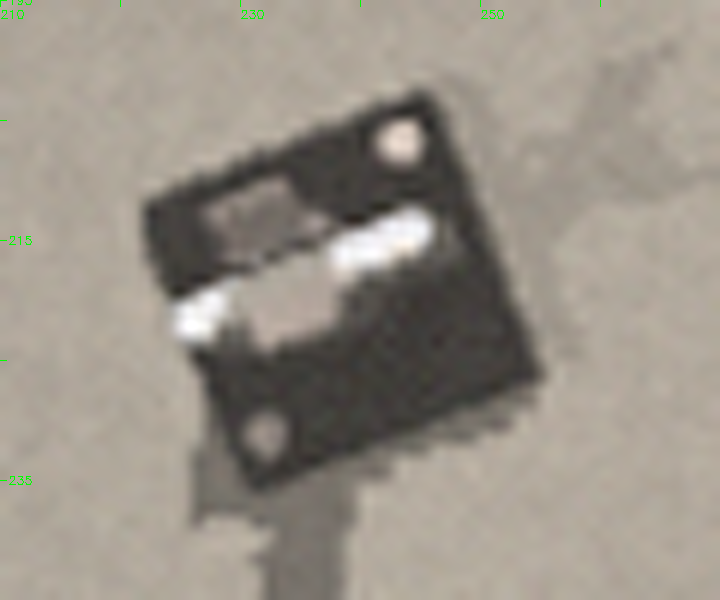

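View pics/s_rack.png

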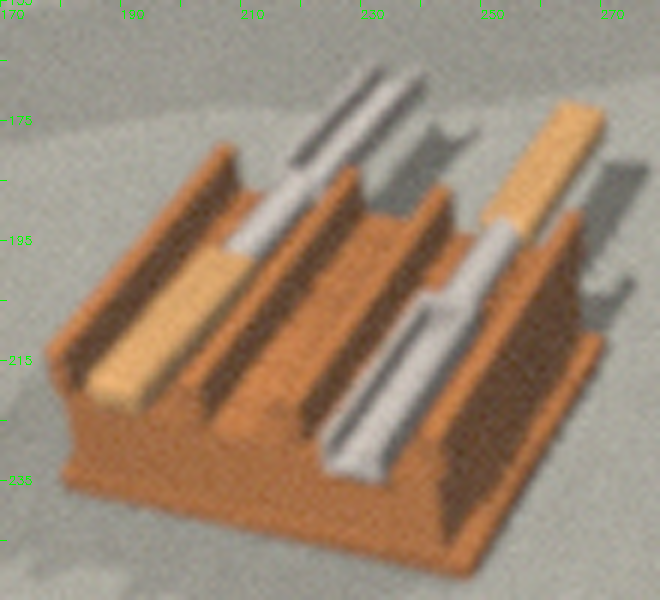

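View pics/s_clip.png

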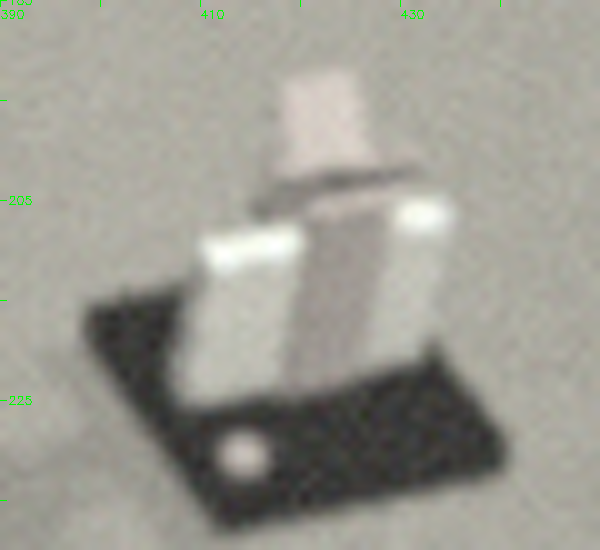

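```bash
cat > h.py <<'E'
import pickle,numpy as np,cv2
from scipy.spatial.transform import Rotation as R
from scipy.optimize import least_squares
def load(n): 
    c=pickle.load(open(n,"rb")); q=c["orientation"]
    c["R"]=R.from_quat([q[1],q[2],q[3],q[0]]).as_matrix(); return c
def proj(c,P):
    p=(np.atleast_2d(P)-c["xyz"])@c["R"]; p=p@c["camera_matrix"].T; return p[:,:2]/p[:,2:]
def tri(obs):
    f=lambda X: np.concatenate([(proj(c,X)[0]-uv) for c,uv in obs])
    r=least_squares(f,[450,0,50]); return r.x,np.abs(r.fun).max()
def fit(obs,x0,zfree=True):
    # obs: (cam, local pt, uv); pose x,y,z,yaw
    def f(p):
        M=R.from_euler('z',p[3]).as_matrix()
        return np.concatenate([proj(c,M@np.array(l,float)+[p[0],p[1],p[2]])[0]-uv for c,l,uv in obs])
    r=least_squares(f,x0,loss='soft_l1'); return r.x,f(r.x).reshape(-1,2)
E
python3 - <<'E'
from h import *
T=load("top0.pkl");S=load("scene0.pkl")
np.set_printoptions(precision=2,suppress=True)
for n,t,s in [("tip",(402.5,259.5),(236.7,167)),("steelneck",(409.7,230),(222.5,184.5)),("woodneck",(413.7,211),(209.2,196.3)),("woodend",(421.7,182),(189,219.5)),
  ("saddle L",(225.3,221.5),(434.8,206)),("saddle R",(245.3,213.5),(410.5,209.3)),
  ("nb woodend",(371.5,251.5),(266.5,173)),("nb wood neck",(377,221.7),(253.7,192.7)),
  ("rack wall top NE",(431,184),(0,0))][:8]:
    print(n,*tri([(T,t),(S,s)]))
# clip
f=np.array
obs=[]
for x0 in (0.35,0.35+np.pi):
    pass
# clip x dir: from saddle L(+y side) or R ; pick x toward L/ symmetric
best=None
for yaw in (1.2,):
  pts=[]
  # order top corners clockwise in image starting upper-left: (222,212),(245.3,202.8),(254.7,226.5),(231.3,235.8)
  loc=[(30,30,10),(-30,30,10),(-30,-30,10),(30,-30,10)]
  for yaw in (-2,-1,0,1,2,3):
   for flip in (0,1):
    L=loc if not flip else loc[::-1]
    obs=[(T,l,uv) for l,uv in zip(loc,[(222,212.3),(245.3,202.8),(254.8,226.3),(231.5,235.5)])]
    p,r=fit(obs,[450,170,0,yaw]); 
    c=(r**2).sum()
    if best is None or c<best[0]: best=(c,p,r)
print("clip foot",best[1],best[2].ravel())
p=best[1]
print(proj(S,[R.from_euler('z',p[3]).apply(l)+p[:3] for l in loc]))
E
```

```text
tip [ 459.09 -152.51   46.31] 1.547215468157333
steelneck [ 523.07 -165.72   47.36] 2.313943152885713
woodneck [ 565.43 -176.63   49.85] 0.9581914450911881
woodend [ 630.18 -194.06   46.62] 1.045452843262808
saddle L [533.83 239.54  41.37] 1.752983325308918
saddle R [552.25 194.17  44.1 ] 1.23334593588649
nb woodend [475.16 -86.29  47.97] 0.8529109759160747
nb wood neck [540.56 -97.89  46.66] 0.6211146675764212
clip foot [ 1131.03  2086.66 -9572.46   -53.12] [ 17.96   7.36  -6.    14.26 -18.1   -8.54   5.85 -15.14]
[[443.52 768.87]
 [445.26 775.67]
 [449.25 774.4 ]
 [447.5  767.62]]
```

```bash
python3 - <<'E'
from h import *
T=load("top0.pkl");S=load("scene0.pkl")
np.set_printoptions(precision=2,suppress=True)
# clip: local with x axis along bar toward +y world
clT=[((30,30,10),(222,212.3)),((30,-30,10),(245.3,202.8)),((-30,-30,10),(254.8,226.3)),((-30,30,10),(231.5,235.5))]
# that labelling: image UL etc. -> frame with yaw ~ 22deg; bar along its y
barT=[((0,25,44),(225,221.8)),((0,-25,44),(245.5,213.3))]
barS=[((0,25,44),(434.8,206)),((0,-25,44),(410.5,209.3))]
footS=[((-30,-30,10),(398.7,215.5)),((30,-30,10),(411.5,236)),((30,30,10),(440.3,229.5))]
A=[(T,l,u) for l,u in clT+barT]; B=[(S,l,u) for l,u in barS+footS]
for n,o in (("T",A),("S",B),("TS",A+B)):
    p,r=fit(o,[540,215,0,.35]);print(n,p,np.degrees(p[3]));print(r.round(1).tolist())
# scoop local: x to steel; top z=+6
st=[((90,0,6),(402.5,259.5)),((20,0,6),(409.7,229.5)),((-20,0,6),(413.7,211)),((-90,0,6),(421.7,182))]
ss=[((90,0,6),(236.7,167)),((20,0,6),(222.5,184.5)),((-20,0,6),(209.2,196.3)),((-90,0,6),(189,219.5))]
A=[(T,l,u) for l,u in st];B=[(S,l,u) for l,u in ss]
for n,o in (("T",A),("S",B),("TS",A+B)):
    p,r=fit(o,[540,-170,46,2.9]);print("scoop",n,p,np.degrees(p[3]));print(r.round(1).tolist())
# rack: top view wall tops z=58; corners
rt=[((55,67.5,58),(372.3,175.3)),((55,-67.5,58),(431.3,183.7)),((-55,-67.5,58),(421.3,233)),((-55,67.5,58),(363.5,222.3))]
p,r=fit([(T,l,u) for l,u in rt],[570,-150,0,-.2]);print("rack T",p,np.degrees(p[3]));print(r.round(1).tolist())
rs=[((55,67.5,0),(248,250)),((55,-67.5,0),(181,235.5)),((-55,67.5,0),(270.5,212))]
p,r=fit([(S,l,u) for l,u in rs],[570,-150,0,-.2]);print("rack S",p,np.degrees(p[3]));print(r.round(1).tolist())
E
```

```text
T [544.29 221.4  -42.24   0.42] 23.915609750047203
[[-0.1, -0.1], [0.1, -0.3], [-0.1, -0.5], [-0.3, 0.0], [0.4, 0.4], [0.0, 0.5]]
S [536.   220.14  -8.11   0.37] 21.221384754137684
[[-0.3, 0.2], [-0.5, 1.1], [-0.2, -0.6], [0.2, -0.9], [0.8, 0.2]]
TS [542.07 216.19  -3.62   0.41] 23.49769906568326
[[-1.6, -0.6], [-0.6, -0.9], [-0.6, -0.2], [-1.7, 0.5], [-1.2, 0.3], [-0.7, 0.3], [-1.9, -0.1], [-1.8, 1.5], [-2.1, -0.1], [-0.5, -0.3], [-0.2, -0.1]]
scoop T [ 547.08 -179.32   18.      2.91] 166.74659256954945
[[-0.2, 0.0], [0.1, -0.5], [0.4, 0.8], [-0.3, -0.2]]
scoop S [ 534.12 -174.29   33.48    2.89] 165.71711120832322
[[0.5, -0.6], [-2.3, 0.5], [0.4, 0.4], [0.1, -0.3]]
scoop TS [ 544.7  -172.28   41.9     2.9 ] 166.21498554933768
[[-2.2, 1.1], [-1.4, 0.0], [-0.9, 0.9], [-1.1, -0.7], [-0.5, -1.2], [-3.3, 0.3], [-0.7, 0.3], [-1.1, 0.1]]
rack T [ 585.   -147.27  -43.77   -0.16] -9.015801270083493
[[-0.3, -0.6], [-0.7, 1.5], [1.4, -0.1], [0.1, -0.2]]
rack S [ 573.48 -145.8    -6.72   -0.18] -10.190652306374924
[[0.5, 0.0], [-0.2, -0.4], [-0.3, 0.5]]
```

```bash
cat >> h.py <<'E'
def fitz(obs,x0,z):
    def f(p):
        M=R.from_euler('z',p[2]).as_matrix()
        return np.concatenate([proj(c,M@np.array(l,float)+[p[0],p[1],z])[0]-uv for c,l,uv in obs])
    r=least_squares(f,x0,loss='soft_l1'); return np.r_[r.x[:2],np.degrees(r.x[2])],f(r.x).reshape(-1,2)
E
python3 - <<'E'
from h import *
T=load("top0.pkl");S=load("scene0.pkl")
np.set_printoptions(precision=1,suppress=True)
clT=[((30,30,10),(222,212.3)),((30,-30,10),(245.3,202.8)),((-30,-30,10),(254.8,226.3)),((-30,30,10),(231.5,235.5)),((0,25,44),(225,221.8)),((0,-25,44),(245.5,213.3))]
clS=[((0,25,44),(434.8,206)),((0,-25,44),(410.5,209.3)),((-30,-30,10),(398.7,215.5)),((30,-30,10),(411.5,236)),((30,30,10),(440.3,229.5))]
st=[((90,0,6),(402.5,259.5)),((20,0,6),(409.7,229.5)),((-20,0,6),(413.7,211)),((-90,0,6),(421.7,182))]
ss=[((90,0,6),(236.7,167)),((20,0,6),(222.5,184.5)),((-20,0,6),(209.2,196.3)),((-90,0,6),(189,219.5))]
rt=[((55,67.5,58),(372.3,175.3)),((55,-67.5,58),(431.3,183.7)),((-55,-67.5,58),(421.3,233)),((-55,67.5,58),(363.5,222.3))]
rs=[((55,67.5,0),(248,250)),((55,-67.5,0),(181,235.5)),((-55,67.5,0),(270.5,212))]
nt=[((-90,0,6),(371.5,251.5)),((-20,0,6),(377,221.7)),((20,0,6),(381,203)),((90,0,6),(388,173.5))]
ns=[((-90,0,6),(266.5,173)),((-20,0,6),(253.7,192.7)),((90,0,6),(230,231))]
for n,t,s,x0,z in [("clip",clT,clS,[540,215,.4],0),("scoop",st,ss,[545,-172,2.9],46),("nb",nt,ns,[560,-100,-.25],46),("rack",rt,rs,[575,-148,-.2],0)]:
    for c,o in ((T,t),(S,s)):
        p,r=fitz([(c,l,u) for l,u in o],x0,z); print(n,p,r.round(1).tolist())
E
```

```text
clip [541.8 213.1  24. ] [[-0.7, -0.4], [0.4, -1.0], [0.6, -0.3], [-0.6, 0.7], [-0.1, 0.5], [0.3, 0.3]]
clip [545.7 218.1  21.3] [[-0.0, 0.0], [-0.6, 1.0], [-0.5, -0.7], [0.2, -0.6], [1.2, 0.3]]
scoop [ 545.4 -174.7  166.9] [[-0.4, 1.0], [0.1, -0.3], [0.4, 0.4], [-0.1, -1.3]]
scoop [ 549.4 -168.2  166.3] [[0.6, -1.4], [-2.2, 0.1], [0.5, 0.3], [-0.0, 0.3]]
nb [ 561.2 -103.7  -11. ] [[-0.6, 1.2], [0.5, -0.5], [0.3, 0.4], [-0.2, -1.0]]
nb [568.  -97.9  -9.1] [[0.0, -0.5], [0.0, 0.3], [-0.0, 0.1]]
rack [ 581.6 -141.7   -8.6] [[-1.4, -2.1], [0.7, 0.1], [2.8, 0.5], [-1.1, 0.3]]
rack [ 580.5 -143.4  -10.2] [[0.7, 0.1], [-0.9, -0.4], [0.1, 0.1]]
```

```bash
cat > go.py <<'E'
# usage: go.plan(cmd pose (x,y,z,yawdeg), target) -> dp,twist ; log commanded in cmd.json
import json,numpy as np
def axes(yaw):
    a=np.radians(yaw); return np.array([[np.cos(a),np.sin(a),0],[np.sin(a),-np.cos(a),0],[0,0,-1]])
def get(): return json.load(open("cmd.json"))
def put(c): json.dump(list(map(float,c)),open("cmd.json","w"))
def plan(t,cmd=None):
    c=cmd or get(); d=axes(c[3])@(np.array(t[:3])-c[:3])/200
    w=(t[3]-c[3]+180)%360-180
    return d.round(4), round(-w/90,4)
def did(dp,tw):
    c=get(); p=np.array(c[:3])+axes(c[3]).T@(np.array(dp)*200); put([*p,c[3]-tw*90]); print(get())
E
python3 - <<'E'
import go
q=[-6.55912971e-04,  9.88181122e-01,  1.53289388e-01]
import numpy as np
go.put([159.043,-500.337,231.294,2*np.degrees(np.arctan2(q[2],q[1]))]); print(go.get())
print(go.plan([496,-160,140,-13.4]))
E
```

```text
[159.043, -500.337, 231.294, 17.635203503063416]
(array([ 2.1211, -1.1113,  0.4565]), 0.3448)
```

drive_tool(gripper=[0.5,0.5,0.5,0.5,0.5,0.5], dp=[[1,-0.55,0],[1,-0.55,0],[1,-0.55,0],[1,-0.55,0],[1,-0.55,0],[1,-0.55,0]], twist=[0,0,0,0,0,0], newtons=80)

```text
time_s: 0.7
eef_pos: [318.0, -332.5, 231.3]
ee_rot: [-0.0, 0.988, 0.155, 0.0]
force: [-0.6, 0.2, -0.9]
grip_width: 0.498
```

drive_tool(gripper=[0.5,0.5,0.5,0.5,0.5,0.5], dp=[[1,-0.55,0],[1,-0.55,0],[1,-0.55,0],[1,-0.55,0],[1,-0.55,0],[1,-0.55,0]], twist=[0,0,0,0,0,0])

```text
time_s: 1.3
eef_pos: [474.9, -167.7, 230.8]
ee_rot: [-0.0, 0.988, 0.155, -0.0]
force: [0.6, -0.8, -0.1]
grip_width: 0.502
```

drive_tool(gripper=[0.5,0.5,0.5,0.5,0.5,0.5], dp=[[0.12,-0.01,0.456],[0.12,-0.01,0.456],[0.12,-0.01,0.456],[0.12,-0.01,0.456],[0.12,-0.01,0.456],[0.12,-0.01,0.456]], twist=[0.345,0.345,0.345,0.345,0.345,0.345])

```text
time_s: 1.9
eef_pos: [495.5, -161.2, 140.1]
ee_rot: [0.0, 0.993, -0.116, -0.0]
force: [0.9, 0.8, -0.5]
grip_width: 0.5
```

```bash
cat > cap.py <<'E'
import sys,pickle,cv2
from rig import ctrl,cams
def cap(tag):
    for n in("scene","top"):
        c=cams.capture(n);cv2.imwrite(f"pics/{n}{tag}.png",c["pixels"][:,:,::-1]);pickle.dump(c,open(f"{n}{tag}.pkl","wb"))
def crop(src,x,y,w,h,s,out):
    im=cv2.imread(src)[y:y+h,x:x+w]; im=cv2.convertScaleAbs(im,alpha=1.4,beta=15)
    im=cv2.resize(im,None,fx=s,fy=s,interpolation=cv2.INTER_CUBIC)
    for i in range(0,w,10):
        cv2.line(im,(i*s,0),(i*s,6),(0,255,0),1)
        if i%20==0: cv2.putText(im,str(x+i),(i*s,18),0,.4,(0,255,0),1)
    for i in range(0,h,10):
        cv2.line(im,(0,i*s),(6,i*s),(0,255,0),1)
        if i%20==0: cv2.putText(im,str(y+i),(8,i*s+4),0,.4,(0,255,0),1)
    cv2.imwrite(out,im)
E
python3 - <<'E'
from cap import *
import go
go.did([1,-.55,0],0);go.did([1,-.55,0],0);go.did([.12,-.01,.456],.345)
s=ctrl.sense();print(s["time_s"],s["eef_pos"],s["ee_rot"],s["grip_width"],s["joints"])
cap("1"); crop("pics/top1.png",340,165,110,110,5,"pics/t1.png"); crop("pics/scene1.png",165,90,130,120,5,"pics/s1.png")
E
```

```text
[316.3188374099291, -334.915384220787, 231.294, 17.635203503063416]
[473.59467481985814, -169.49376844157408, 231.294, 17.635203503063416]
[495.86087679957564, -160.31682726281386, 140.094, -13.414796496936582]
1.9 [ 495.53391209 -161.18532399  140.12912279] [ 9.92559215e-05  9.93247841e-01 -1.16011712e-01 -8.67233830e-06] 0.5002817509052365 [-5.39468829e-01  3.94815362e-01  1.63477101e+00 -2.09826963e-04
  1.11194058e+00  1.26396749e+00]
```

View pics/t1.png

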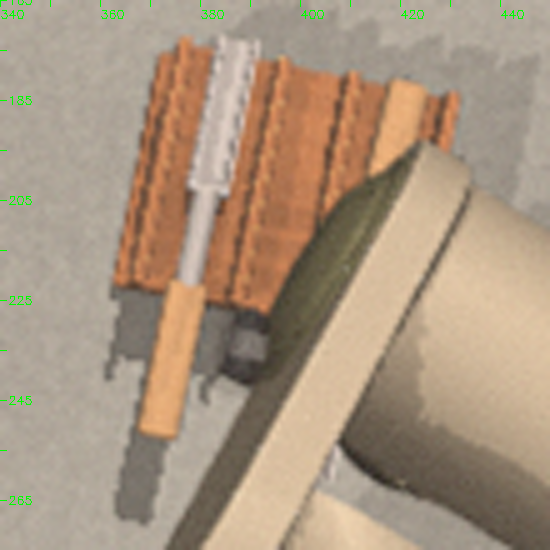

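View pics/s1.png

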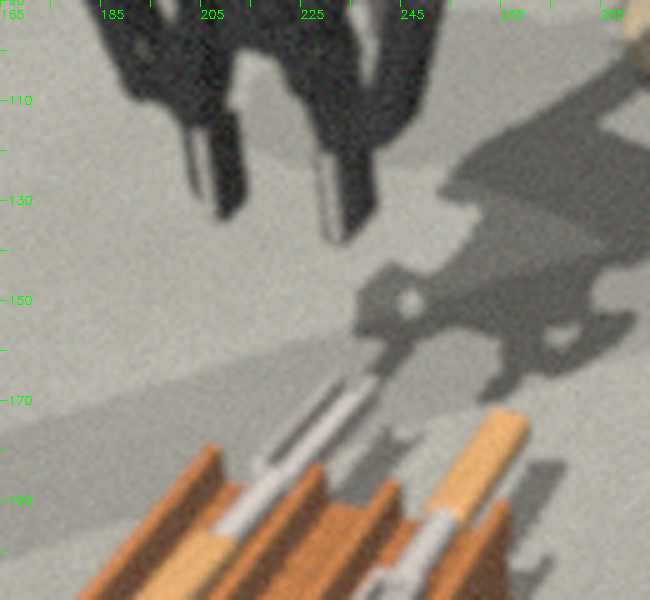

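```bash
python3 - <<'E'
from h import *
S=load("scene1.pkl");np.set_printoptions(precision=1,suppress=True)
a=np.radians(-13.4);X=np.array([np.cos(a),np.sin(a),0]);Y=np.array([np.sin(a),-np.cos(a),0])
for z in (140,145,150):
    c=np.array([495.5,-161.2,z])
    print(z,"mid",proj(S,c),"corners",proj(S,[c+s*Y*o+t*X*11 for s in(1,-1) for o in (21,29) for t in (1,-1)]).tolist())
E
```

```text
140 mid [[220.8 135.2]] corners [[207.7513953840068, 136.00131358492413], [213.7189669595619, 130.4706706662441], [203.91831384597995, 135.2282344254593], [209.94652715929382, 129.72596793152238], [228.1874119048075, 140.1229734864877], [233.82557089651644, 134.43983750006677], [232.1405533142555, 140.92026704983687], [237.713804956775, 135.20739873131743]]
145 mid [[220.5 132.8]] corners [[207.37644190725172, 133.60628870850525], [213.37402013645297, 128.1017943352802], [203.52949009991815, 132.83610585104486], [209.58813949275324, 127.35997547263808], [227.8876359894692, 137.7127529584734], [233.5534233042792, 132.05581806597166], [231.85555855988096, 138.50715488927878], [237.45596102936628, 132.8204951303318]]
150 mid [[220.2 130.4]] corners [[206.9985763781471, 131.19266302358392], [213.02644721490788, 125.71488362332971], [203.13765402069725, 130.4254447453781], [209.22702999322115, 124.97601410206059], [227.58550129069658, 135.28356763721365], [233.27917715781442, 129.65341524652032], [231.5683157007105, 136.0750075396939], [237.1961239557225, 130.41514064716534]]
```

```bash
python3 - <<'E'
from cap import *
crop("pics/scene1.png",190,90,60,55,13,"pics/s1b.png")
E
```

```text
(no output)
```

View pics/s1b.png

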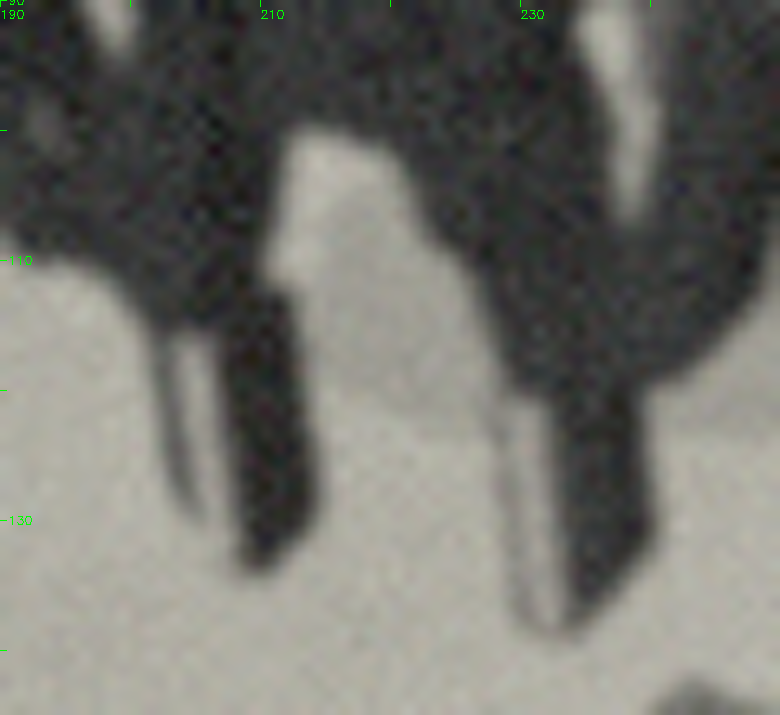

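Scene: the fingertips are at (208,134) and (233,138), about +1.6 px in u from the prediction. So the scene camera reads y about 3 mm too large, and the top camera agrees better with that correction. I'll descend partway and check.

drive_tool(gripper=[0.5,0.5,0.5], dp=[[0.01,0.005,0.35],[0.01,0.005,0.4],[0.01,0.005,0.4]], twist=[0,0,0])

```text
time_s: 2.3
eef_pos: [495.6, -160.9, 57.0]
ee_rot: [-0.001, 0.993, -0.116, -0.003]
force: [0.4, 0.0, 0.9]
grip_width: 0.499
```

```bash
python3 - <<'E'
from cap import *
import go
go.did([.01,.005,.4],0)
c=cams.capture("scene");cv2.imwrite("pics/scene2.png",c["pixels"][:,:,::-1])
crop("pics/scene2.png",180,120,90,80,8,"pics/s2.png")
E
```

```text
[497.57430968165573, -161.75354148582642, 60.093999999999994, -13.414796496936582]
```

View pics/s2.png

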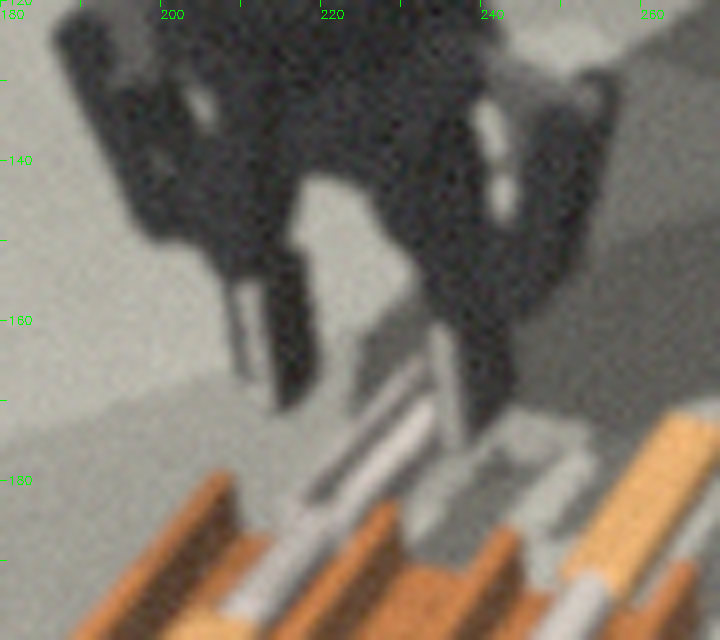

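The fingers straddle the steel end, with the finger mid-front at about (225,173) and the scoop at about (222,175). I'll go down and close.

drive_tool(gripper=[0.5,0.5,0.5,0.2,0.1,0,0,0,0], dp=[[0,0.007,0.08],[0,0.007,0.16],[0,0.007,0.16],[0,0.007,0.16],[0,0.007,0.16],[0,0.007,0.16],[0,0.007,0.16],[0,0.007,0.16],[0,0.007,0.16]], twist=[0,0,0,0,0,0,0,0,0], newtons=80)

```text
time_s: 3.25
eef_pos: [498.1, -163.7, 29.7]
ee_rot: [0.001, 0.993, -0.117, 0.001]
force: [-2.1, 0.5, 6.4]
grip_width: 0.193
```

```bash
python3 - <<'E'
from cap import *
import go
go.did([0,.007,.16],0)
s=ctrl.sense();print(s["grip_width"]*85,s["eef_pos"],s["force"])
c=cams.capture("scene");cv2.imwrite("pics/scene3.png",c["pixels"][:,:,::-1])
crop("pics/scene3.png",180,130,90,80,8,"pics/s3.png")
E
```

```text
[497.24951092375113, -163.1153438822348, 28.093999999999994, -13.414796496936582]
16.42854815642176 [ 498.08081264 -163.6670877    29.73379539] [-2.10072605  0.4699203   6.43799302]
```

View pics/s3.png

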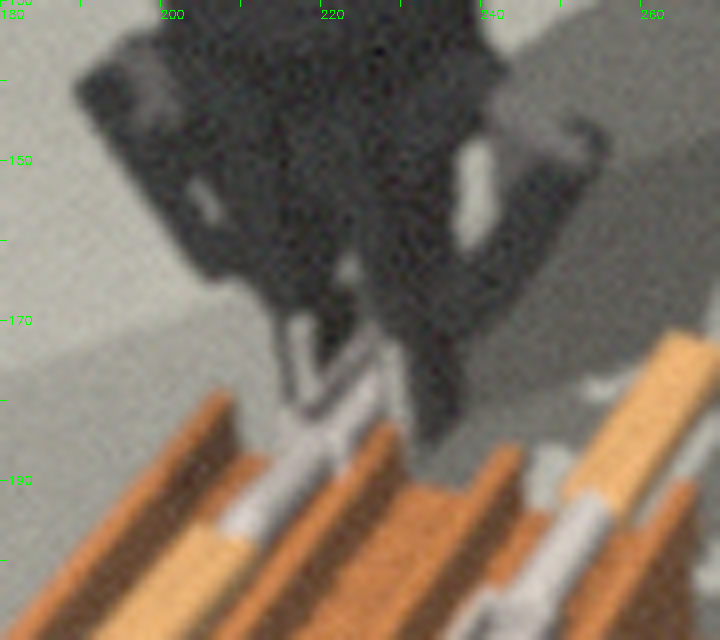

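drive_tool(gripper=[0,0,0,0,0,0], dp=[[0,0,-0.1],[0,0,-0.3],[0,0,-0.55],[0,0,-0.75],[0,0,-0.75],[0,0,-0.75]], twist=[0,0,0,0,0,0])

```text
time_s: 3.9
eef_pos: [497.3, -163.1, 178.8]
ee_rot: [0.0, 0.993, -0.117, 0.001]
force: [-0.6, 0.6, -0.7]
grip_width: 0.197
```

```bash
python3 - <<'E'
from cap import *
import go
go.did([0,0,-.75],0)
s=ctrl.sense();print(s["grip_width"]*85,s["eef_pos"],s["force"])
print(go.plan([562,168,178.1,113]))
cap("4")
crop("pics/scene4.png",150,60,130,100,6,"pics/s4.png")
crop("pics/top4.png",340,165,110,110,5,"pics/t4.png")
E
```

```text
[497.24951092375113, -163.1153438822348, 178.094, -13.414796496936582]
16.721420363643592 [ 497.28587813 -163.08606186  178.75656262] [-0.57655513  0.64374446 -0.74172277]
(array([-0.0692, -1.6855, -0.    ]), -1.4046)
```

View pics/s4.png

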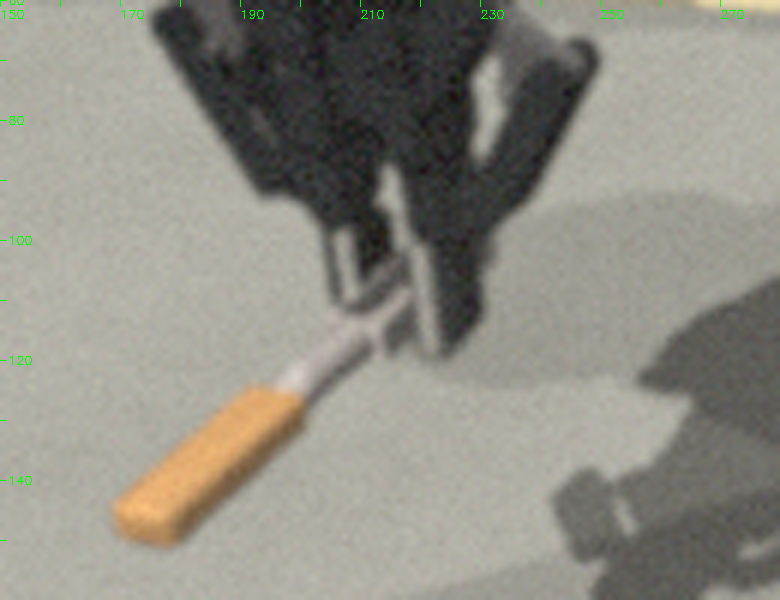

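View pics/t4.png

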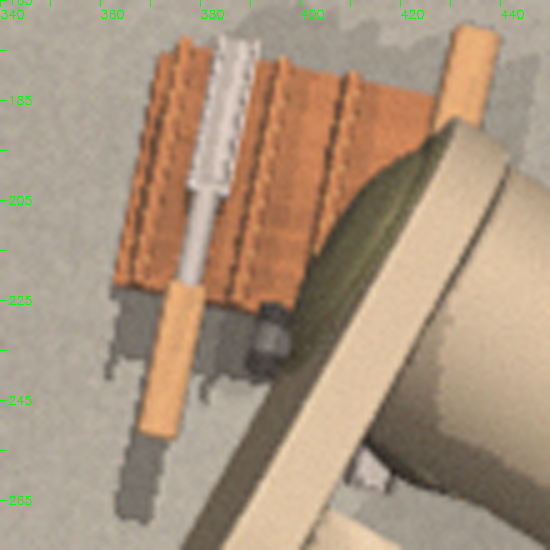

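```bash
python3 - <<'E'
from h import *
S=load("scene4.pkl");T=load("top4.pkl");np.set_printoptions(precision=1,suppress=True)
a=np.radians(-13.4);X=np.array([np.cos(a),np.sin(a),0])  # toward handle
g=np.array([497.3,-163.1,178.8+18.7])
for zoff in (0,):
  for d in (44,48,52,56):
    j=g+X*(d+20)+[0,0,6]; e=g+X*(d+90)+[0,0,6]
    print(d,"junction S",proj(S,j),"end S",proj(S,e),"end T",proj(T,e))
print("obs junc S (195.7,125.5) end S (174,145.5) end T(432.5,171)")
E
```

```text
44 junction S [[195.9 120.1]] end S [[171.7 140.4]] end T [[436.1 171.8]]
48 junction S [[194.6 121.2]] end S [[170.2 141.7]] end T [[436.6 169.8]]
52 junction S [[193.3 122.3]] end S [[168.7 143. ]] end T [[437.1 167.8]]
56 junction S [[192.  123.4]] end S [[167.2 144.3]] end T [[437.6 165.7]]
obs junc S (195.7,125.5) end S (174,145.5) end T(432.5,171)
```

```bash
python3 - <<'E'
from cap import *
crop("pics/scene4.png",165,95,65,60,12,"pics/s4b.png")
crop("pics/top4.png",415,160,35,40,15,"pics/t4b.png")
E
```

```text
(no output)
```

View pics/s4b.png

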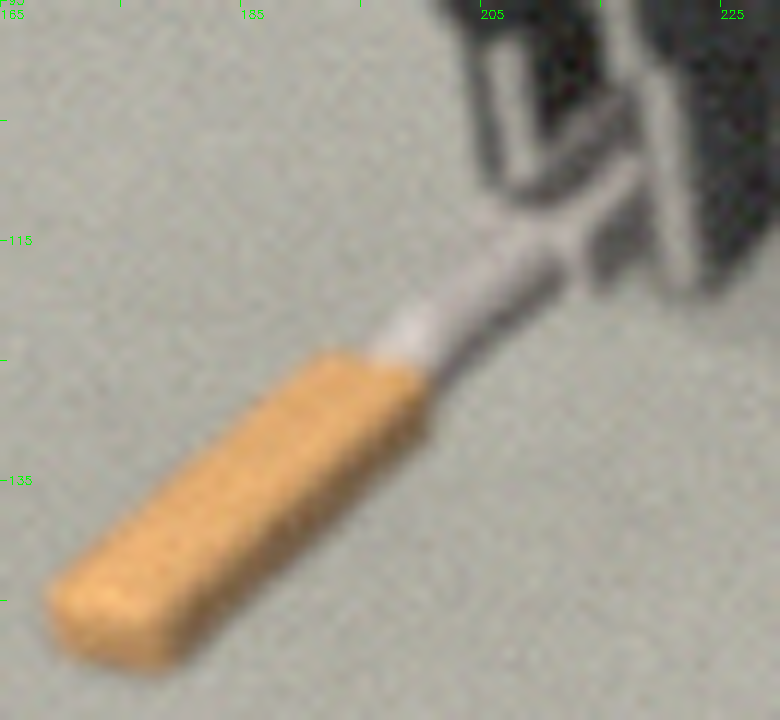

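View pics/t4b.png

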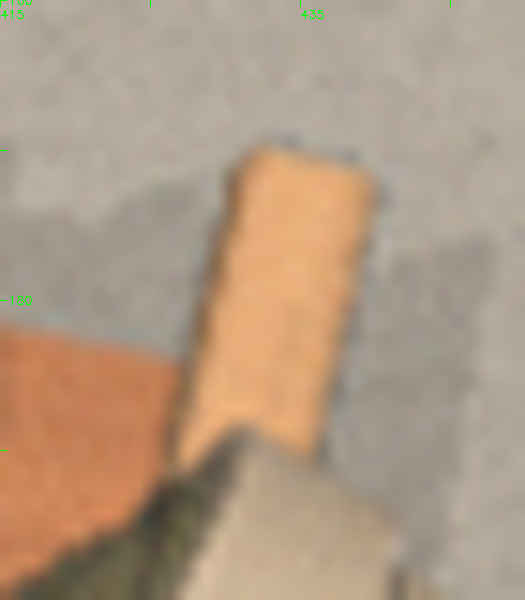

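```bash
python3 - <<'E'
import go
print(go.plan([560,171,178.1,113.5]))
c=go.get(); 
go.did([0,-.9,0],-.7); print(go.plan([560,171,178.1,113.5]))
go.put(c)
E
```

```text
(array([-0.0824, -1.6978, -0.    ]), -1.4102)
[539.0093512257714, 11.973535655986467, 178.094, 49.58520350306341]
(array([ 0.6734, -0.4356, -0.    ]), -0.7102)
```

drive_tool(gripper=[0,0,0,0,0,0,0,0,0], dp=[[0,-0.1,0],[0,-0.25,0],[0,-0.4,0],[0,-0.55,0],[0,-0.7,0],[0,-0.85,0],[0,-0.9,0],[0,-0.9,0],[0,-0.9,0]], twist=[-0.08,-0.16,-0.25,-0.34,-0.43,-0.52,-0.61,-0.7,-0.7])

```text
time_s: 4.9
eef_pos: [538.5, 12.4, 176.7]
ee_rot: [-0.001, 0.907, 0.42, -0.001]
force: [-0.3, -0.8, -1.1]
grip_width: 0.191
```

drive_tool(gripper=[0,0,0,0,0,0,0,0,0,0,0], dp=[[0.1,-0.06,0],[0.25,-0.15,0],[0.4,-0.25,0],[0.55,-0.35,0],[0.67,-0.436,0],[0.674,-0.436,0],[0.674,-0.436,0],[0.674,-0.436,0],[0.674,-0.436,0],[0.674,-0.436,0.2],[0.674,-0.436,0.2]], twist=[-0.08,-0.16,-0.25,-0.34,-0.43,-0.52,-0.61,-0.71,-0.71,-0.71,-0.71])

```text
time_s: 6.0
eef_pos: [557.5, 170.6, 133.5]
ee_rot: [-0.004, 0.551, 0.835, -0.003]
force: [-0.4, 0.8, -1.2]
grip_width: 0.191
```

```bash
python3 - <<'E'
from cap import *
import go
go.did([0,-.9,0],-.7);go.did([.674,-.436,.2],-.71)
s=ctrl.sense();print(s["time_s"],s["grip_width"]*85,s["eef_pos"],s["ee_rot"],s["force"])
cap("5")
crop("pics/scene5.png",360,80,130,110,6,"pics/s5.png")
crop("pics/top5.png",190,170,110,100,6,"pics/t5.png")
E
```

```text
[539.0093512257714, 11.973535655986467, 178.094, 49.58520350306341]
[560.0108784077788, 171.13953659847232, 138.094, 113.48520350306342]
6.0 16.19542637890293 [557.5451242  170.55860526 133.51944683] [-0.00361641  0.55097362  0.83450969 -0.00292796] [-0.37940359  0.83817086 -1.24640118]
```

View pics/s5.png

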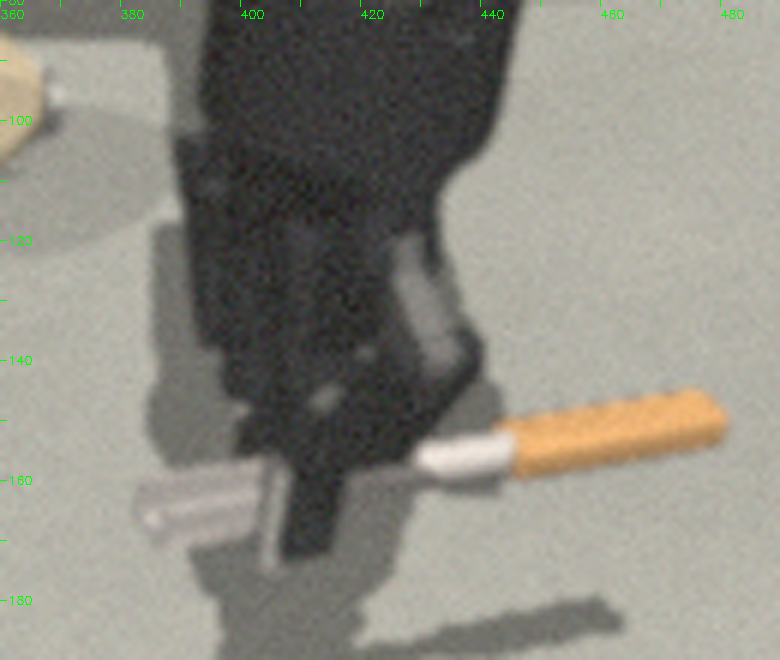

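View pics/t5.png

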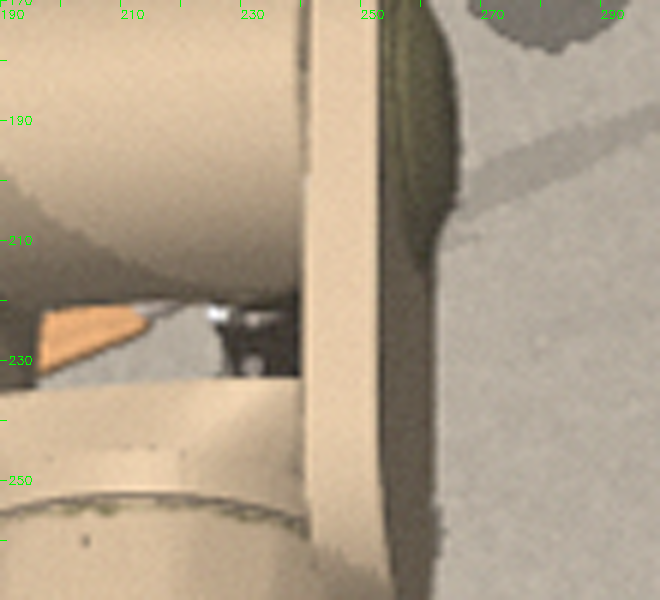

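drive_tool(gripper=[0,0,0,0], dp=[[0,0,0.15],[0,0,0.34],[0,0,0.34],[0,0,0.34]], twist=[0,0,0,0])

```text
time_s: 6.5
eef_pos: [560.9, 171.2, 71.9]
ee_rot: [0.001, 0.549, 0.836, 0.001]
force: [-0.6, -0.4, -0.5]
grip_width: 0.19
```

```bash
python3 - <<'E'
from cap import *
import go
go.did([0,0,.34],0)
s=ctrl.sense();print(s["time_s"],s["grip_width"]*85,s["eef_pos"],s["ee_rot"],s["force"])
cap("6")
crop("pics/scene6.png",380,150,110,100,7,"pics/s6.png")
crop("pics/top6.png",190,195,80,50,9,"pics/t6.png")
E
```

```text
[560.0108784077788, 171.13953659847232, 70.094, 113.48520350306342]
6.5 16.123445083386002 [560.85979627 171.16642948  71.93836933] [5.95996764e-04 5.48983324e-01 8.35832938e-01 5.03722430e-04] [-0.61797178 -0.39423568 -0.49217914]
```

View pics/s6.png

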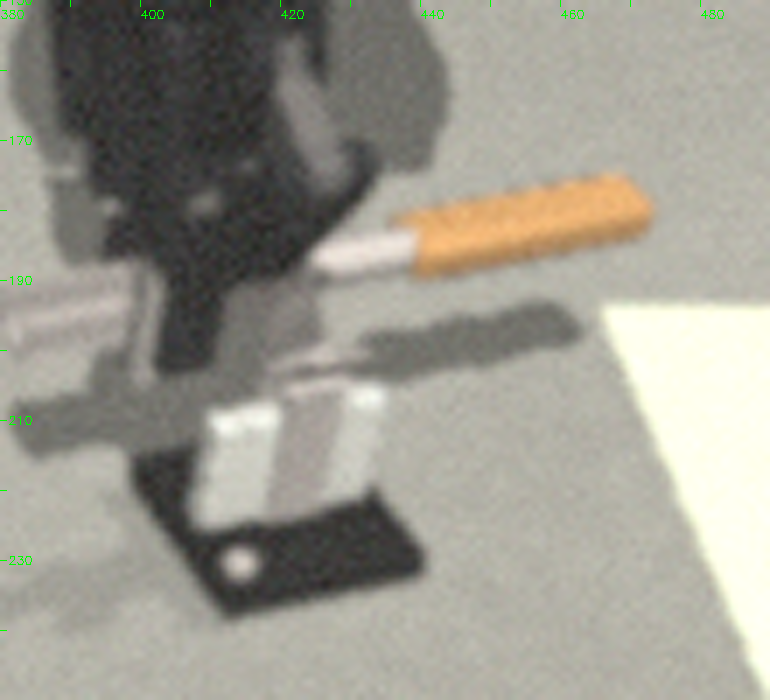

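View pics/t6.png

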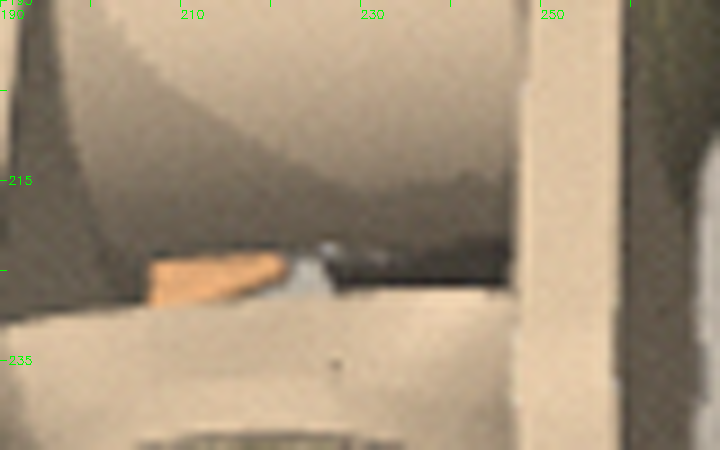

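```bash
python3 - <<'E'
from cap import *
crop("pics/scene6.png",418,165,60,45,13,"pics/s6b.png")
from h import *
S=load("scene6.pkl");T=load("top6.pkl");np.set_printoptions(precision=1,suppress=True)
s=ctrl.sense()
yaw=2*np.arctan2(.8358,.5490);X=np.array([np.cos(yaw),np.sin(yaw),0]);Yv=np.array([-X[1],X[0],0])
g=np.array([560.9,171.2,71.9+18.7-2.4])
for d in (44,48):
  o=g+X*d
  P={"wj top back(-x)":(20,9,6),"wj top front":(20,-9,6),"wj bot front":(20,-9,-6),"end top back":(90,9,6),"end top front":(90,-9,6),"end bot front":(90,-9,-6)}
  for k,(a,b,c) in P.items(): print(d,k,proj(S,o+X*a+Yv*b+[0,0,c])[0],proj(T,o+X*a+Yv*b+[0,0,c])[0])
E
```

```text
44 wj top back(-x) [430.9 180.3] [224.  223.1]
44 wj top front [435.9 186. ] [221.  215.2]
44 wj bot front [434.7 191.5] [222.3 215.6]
44 end top back [464.9 174. ] [193.  235.5]
44 end top front [470.4 179.5] [190.  227.6]
44 end bot front [468.9 184.9] [191.7 227.9]
48 wj top back(-x) [432.9 179.9] [222.3 223.8]
48 wj top front [438.  185.6] [219.2 215.9]
48 wj bot front [436.7 191.1] [220.6 216.3]
48 end top back [466.8 173.7] [191.2 236.3]
48 end top front [472.3 179.1] [188.3 228.3]
48 end bot front [470.8 184.5] [189.9 228.6]
```

View pics/s6b.png

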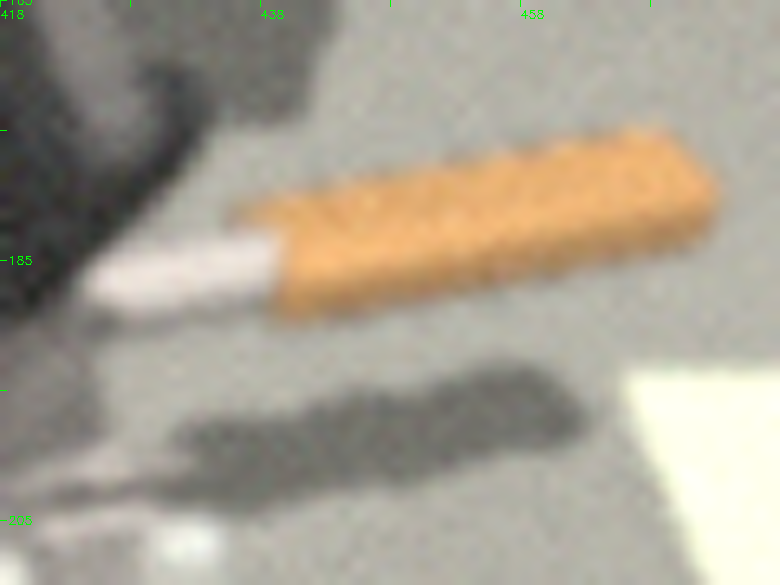

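Scene (bias about +2.8 px in u) and top (about +0.7 px in v) put the clip at about (544, 212.5). I'll shift about 2 mm and press down in stages.

drive_tool(gripper=[0,0,0,0], dp=[[-0.008,0.0085,0.0],[-0.008,0.0085,0.04],[-0.008,0.0085,0.08],[-0.008,0.0085,0.08]], twist=[0,0,0,0], newtons=100)

```text
time_s: 7.0
eef_pos: [561.4, 170.2, 52.7]
ee_rot: [-0.001, 0.548, 0.836, -0.001]
force: [-0.6, -0.9, -1.4]
grip_width: 0.187
```

```bash
python3 - <<'E'
from cap import *
import go
go.did([-.008,.0085,.08],0)
s=ctrl.sense();print(s["time_s"],s["grip_width"]*85,s["eef_pos"],s["force"],s["wrist_torque"])
c=cams.capture("scene");cv2.imwrite("pics/scene7.png",c["pixels"][:,:,::-1])
crop("pics/scene7.png",385,170,95,75,8,"pics/s7.png")
E
```

```text
[562.2076751047455, 170.34954655284122, 54.093999999999994, 113.48520350306342]
7.0 15.887469889973778 [561.41456593 170.2453774   52.67044277] [-0.63370618 -0.86914304 -1.4139176 ] [ 0.02192891 -0.00915513  0.0109783 ]
```

View pics/s7.png

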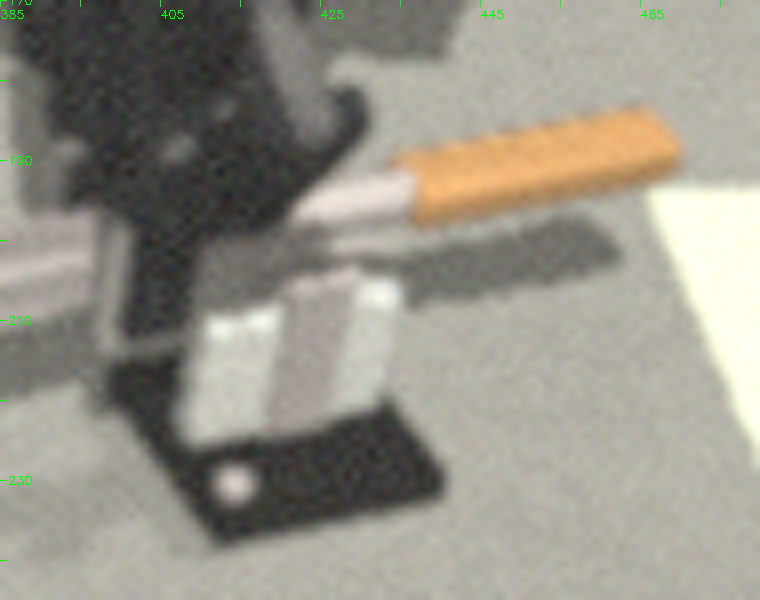

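Scene: the wood–neck junction is at u≈436, where the bar predicts about 433.7, so I'll shift back about 5 mm along the bar. Laterally the line fits (neck expected at v≈204.9 when seated). Pressing now.

drive_tool(gripper=[0,0,0,0,0,0,0], dp=[[-0.025,0,0.0],[-0.025,0,0.02],[-0.025,0,0.04],[-0.025,0,0.06],[-0.025,0,0.08],[-0.025,0,0.1],[-0.025,0,0.1]], twist=[0,0,0,0,0,0,0], newtons=100)

```text
time_s: 7.75
eef_pos: [564.5, 165.8, 34.1]
ee_rot: [0.0, 0.548, 0.836, 0.0]
force: [1.7, 0.7, 2.3]
grip_width: 0.185
```

```bash
python3 - <<'E'
from cap import *
import go
go.did([-.025,0,.1],0)
s=ctrl.sense();print(s["time_s"],s["grip_width"]*85,s["eef_pos"],s["ee_rot"],s["force"],s["wrist_torque"])
c=cams.capture("scene");cv2.imwrite("pics/scene8.png",c["pixels"][:,:,::-1])
crop("pics/scene8.png",385,170,95,75,8,"pics/s8.png")
E
```

```text
[564.2002362401344, 165.7637314538934, 34.093999999999994, 113.48520350306342]
7.75 15.726764338359455 [564.47425642 165.8324405   34.11559768] [2.12770003e-04 5.48419455e-01 8.36203326e-01 2.31462833e-04] [1.72668188 0.70687581 2.25419565] [ 0.2109819  -0.22416833 -0.08201916]
```

View pics/s8.png

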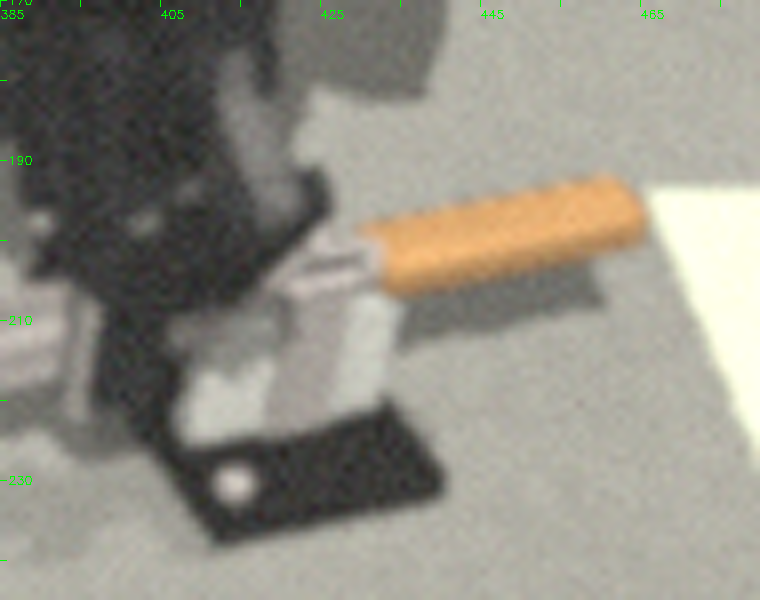

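drive_tool(gripper=[0,0,0], dp=[[0,0,0.01],[0,0,0.015],[0,0,0.015]], twist=[0,0,0])

```text
time_s: 8.1
eef_pos: [564.8, 165.8, 33.1]
ee_rot: [0.001, 0.548, 0.836, 0.001]
force: [-4.8, -2.1, 19.0]
grip_width: 0.189
```

```bash
python3 - <<'E'
from cap import *
import go
go.did([0,0,.015],0)
s=ctrl.sense();print(s["time_s"],s["grip_width"]*85,s["eef_pos"],s["force"],s["wrist_torque"])
c=cams.capture("scene");cv2.imwrite("pics/scene9.png",c["pixels"][:,:,::-1])
crop("pics/scene9.png",385,170,95,75,8,"pics/s9.png")
E
```

```text
[564.2002362401344, 165.7637314538934, 31.093999999999994, 113.48520350306342]
8.1 16.047199236567742 [564.77134047 165.82467673  33.0589692 ] [-4.81109488 -2.09983527 18.99489621] [0.29295058 0.913112   0.05100257]
```

View pics/s9.png

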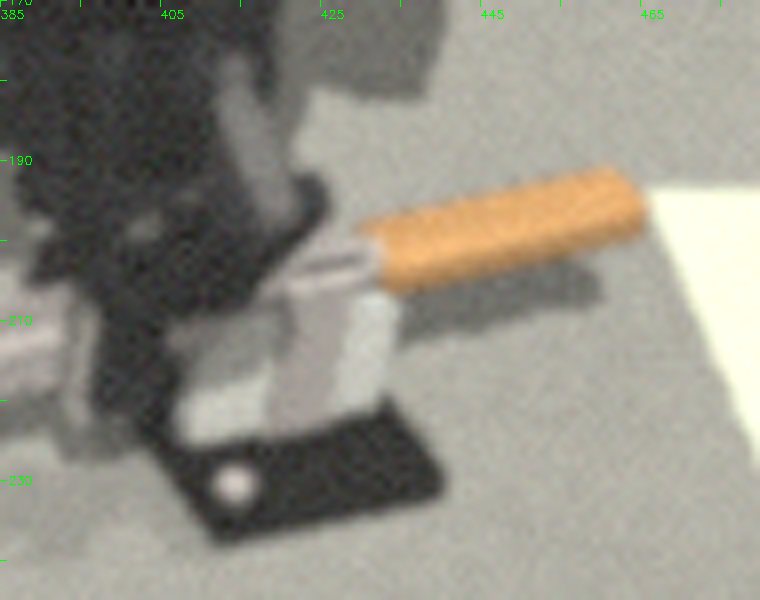

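drive_tool(gripper=[0,0,0.3,0.5,0.5,0.5,0.5], dp=[[0,0,-0.013],[0,0,-0.013],[0,0,-0.013],[0,0,-0.013],[0,0,-0.013],[0,0,-0.013],[0,0,-0.013]], twist=[0,0,0,0,0,0,0])

```text
time_s: 8.85
eef_pos: [564.0, 165.8, 33.5]
ee_rot: [-0.0, 0.548, 0.836, -0.0]
force: [-0.6, 0.2, 0.6]
grip_width: 0.498
```

```bash
python3 - <<'E'
from cap import *
import go
go.did([0,0,-.013],0)
s=ctrl.sense();print(s["time_s"],s["grip_width"]*85,s["eef_pos"],s["force"],s["wrist_torque"])
c=cams.capture("scene");cv2.imwrite("pics/scene10.png",c["pixels"][:,:,::-1])
crop("pics/scene10.png",375,170,105,75,7,"pics/s10.png")
E
```

```text
[564.2002362401344, 165.7637314538934, 33.693999999999996, 113.48520350306342]
8.85 42.35612397174512 [564.040583   165.77111679  33.52285117] [-0.55542123  0.2302396   0.63348187] [-0.00497828 -0.00942128 -0.02247389]
```

View pics/s10.png

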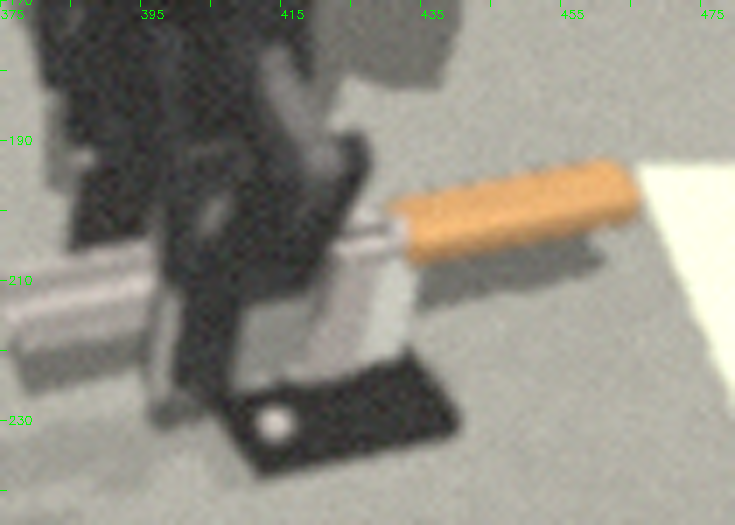

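drive_tool(gripper=[0.5,0.5,0.5,0.5,0.5,0.5], dp=[[0,0,-0.1],[0,0,-0.3],[0,0,-0.5],[0,0,-0.6],[-0.6,0,-0.6],[-0.7,0,-0.6]], twist=[0,0,0,0,0,0])

```text
time_s: 9.5
eef_pos: [604.5, 73.8, 154.8]
ee_rot: [0.001, 0.547, 0.837, 0.0]
force: [1.1, -0.2, 0.3]
grip_width: 0.5
```

```bash
python3 - <<'E'
from cap import *
import go
go.did([-.7,0,-.6],0)
s=ctrl.sense();print(s["time_s"],s["grip_width"]*85,s["eef_pos"],s["force"])
cap("11")
crop("pics/scene11.png",375,170,105,75,7,"pics/s11.png")
crop("pics/top11.png",190,170,85,80,7,"pics/t11.png")
E
```

```text
[619.9919480310223, 37.36090868335421, 153.694, 113.48520350306342]
9.5 42.52832016357749 [604.4857926   73.75752239 154.75433924] [ 1.05191877 -0.20090711  0.33214823]
```

View pics/s11.png

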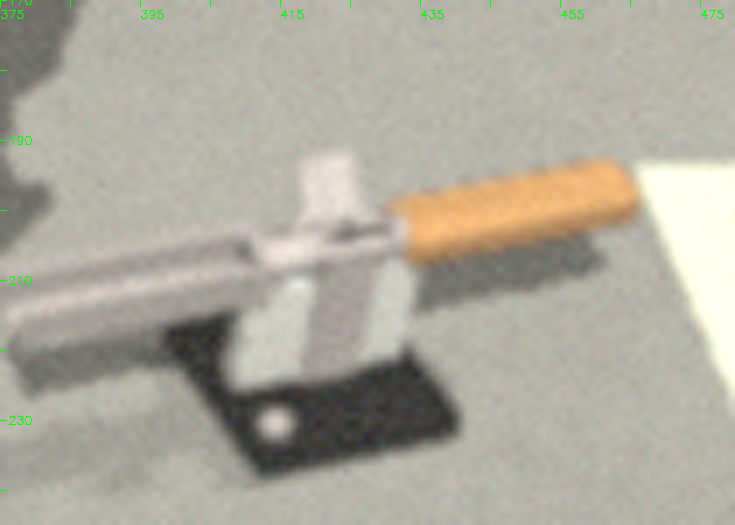

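View pics/t11.png

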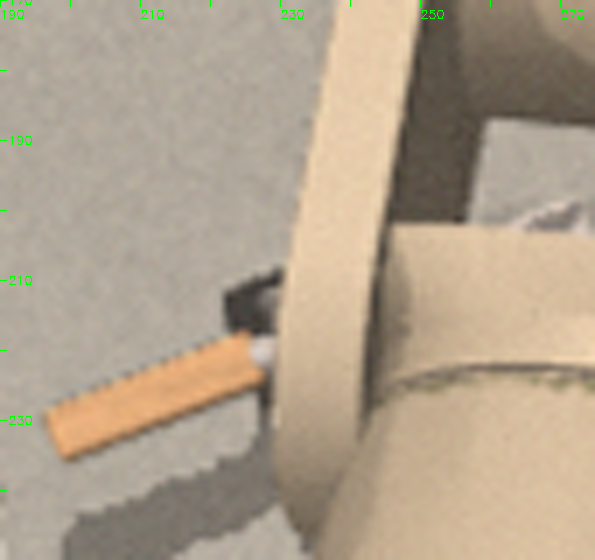

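```bash
python3 - <<'E'
from h import *
import go
T=load("top11.pkl");S=load("scene11.pkl");np.set_printoptions(precision=1,suppress=True)
for z in(56,):
  p,r=fitz([(T,(-20,0,6),(225.7,220.8)),(T,(-90,0,6),(196.3,232.2))],[544,212,-1.2],z-6);print(p,r.tolist())
  p,r=fitz([(S,(-20,0,6),(432,200.5)),(S,(-90,0,6),(463.5,194.8)),(S,(20,0,6),(411,205.7))],[544,212,-1.2],z-6);print(p,r.tolist())
E
```

```text
[542.2 212.4 -67.4] [[0.30814489243513776, -0.10916868400786939], [-0.30815014165833077, 0.10705046139798924]]
[547.3 213.7 -65.6] [[-1.0984295642592201, 0.8164452138576053], [0.4635442131184959, -0.4471152085726544], [0.34285550852121105, -0.2640701450295353]]
```

Scoop is seated: the neck spans u 411–432 over the bar at 409–434, and it is level and released. Next, the handle.

```bash
python3 - <<'E'
import go
print(go.plan([524,258,150,113.5]))
E
```

```text
(array([ 1.2031e+00, -6.0000e-04,  1.8500e-02]), -0.0002)
```

drive_tool(gripper=[0.5,0.5,0.5,0.5,0.5,0.5], dp=[[0.1,0,0],[0.3,0,0],[0.5,0,0],[0.7,0,0],[0.9,0,0],[0.9,0,0]], twist=[0,0,0,0,0,0])

```text
time_s: 10.2
eef_pos: [530.0, 243.1, 153.7]
ee_rot: [-0.001, 0.546, 0.838, 0.0]
force: [-0.4, -1.3, 0.8]
grip_width: 0.502
```

drive_tool(gripper=[0.5,0.5,0.5,0.5,0.5,0.5], dp=[[0.2,0,0],[0.303,0,0.1],[0.303,0,0.3],[0.303,0,0.45],[0.303,0,0.45],[0.303,0,0.45]], twist=[0,0,0,0,0,0])

```text
time_s: 10.8
eef_pos: [508.7, 294.6, 64.5]
ee_rot: [0.0, 0.549, 0.836, 0.0]
force: [-0.2, -0.0, 0.2]
grip_width: 0.499
```

```bash
python3 - <<'E'
from cap import *
import go
go.did([.9,0,0],0);go.did([.303,0,.45],0)
s=ctrl.sense();print(s["time_s"],s["grip_width"]*85,s["eef_pos"],s["ee_rot"],s["force"],s["joints"])
c=cams.capture("scene");cv2.imwrite("pics/scene12.png",c["pixels"][:,:,::-1])
crop("pics/scene12.png",385,150,105,90,7,"pics/s12.png")
E
```

```text
[548.2597471570235, 202.450252245476, 153.694, 113.48520350306342]
[524.1099061961106, 258.0303312447237, 63.69399999999999, 113.48520350306342]
10.8 42.447117072346714 [508.66433107 294.56309632  64.53048306] [1.40028661e-04 5.48526117e-01 8.36133394e-01 1.63390868e-04] [-0.24281234 -0.0160471   0.18409298] [ 3.25740773e-01  6.21471526e-01  1.49083848e+00 -2.21457702e-05
  1.02885269e+00 -8.38431445e-02]
```

View pics/s12.png

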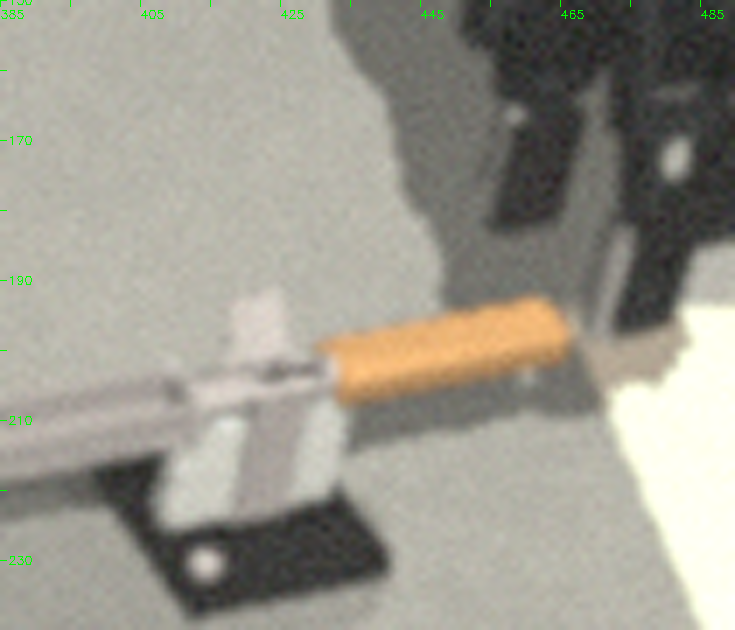

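The tool is 40 mm past the handle, because the earlier retreat hadn't been completed in the rows given. I'll correct by -40 mm along tool x.

drive_tool(gripper=[0.5,0.5,0.5,0.5], dp=[[-0.1,0,0],[-0.2,0,0],[-0.2,0,0],[-0.2,0,0]], twist=[0,0,0,0])

```text
time_s: 11.25
eef_pos: [524.8, 258.2, 65.2]
ee_rot: [0.001, 0.549, 0.836, 0.001]
force: [-0.8, 0.7, -0.4]
grip_width: 0.497
```

```bash
python3 - <<'E'
from cap import *
import go
go.put([508.2,294.7,63.694,113.485]);go.did([-.2,0,0],0)
s=ctrl.sense();print(s["time_s"],s["grip_width"]*85,s["eef_pos"],s["ee_rot"],s["force"])
c=cams.capture("scene");cv2.imwrite("pics/scene13.png",c["pixels"][:,:,::-1])
crop("pics/scene13.png",385,150,105,90,7,"pics/s13.png")
E
```

```text
[524.140358779881, 258.0134225912436, 63.694, 113.485]
11.25 42.26905127698562 [524.81183745 258.19070386  65.20786531] [7.35994080e-04 5.48783859e-01 8.35963380e-01 9.80968505e-04] [-0.77321695  0.73171451 -0.35935926]
```

View pics/s13.png

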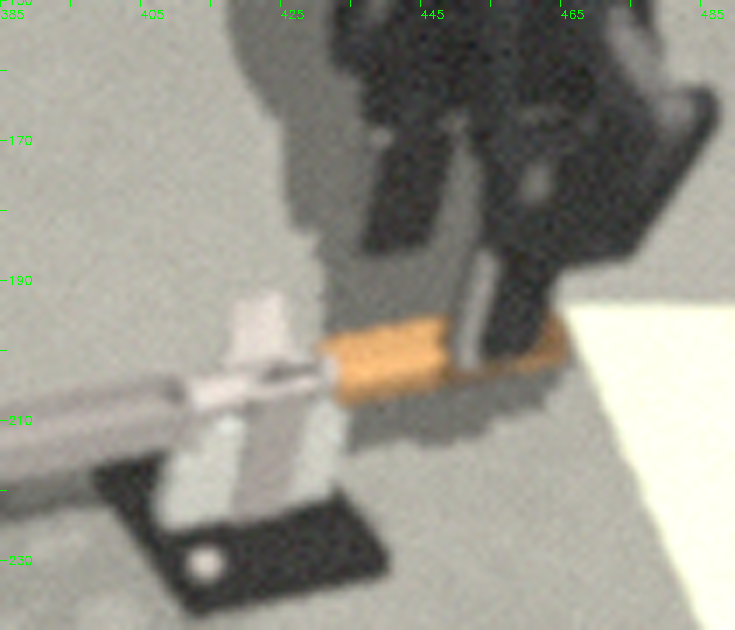

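drive_tool(gripper=[0.5,0.5,0.5,0.5,0.3,0.2,0.1,0,0,0], dp=[[0,0,0.08],[0,0,0.153],[0,0,0.153],[0,0,0.153],[0,0,0.153],[0,0,0.153],[0,0,0.153],[0,0,0.153],[0,0,0.153],[0,0,0.153]], twist=[0,0,0,0,0,0,0,0,0,0], newtons=60)

```text
time_s: 12.3
eef_pos: [524.6, 258.2, 33.8]
ee_rot: [0.0, 0.548, 0.836, 0.001]
force: [-0.7, 1.3, 6.2]
grip_width: 0.199
```

drive_tool(gripper=[0,0], dp=[[0,0,0],[0,0,0]], twist=[0,0], newtons=100)

```text
time_s: 12.5
eef_pos: [524.6, 258.3, 33.8]
ee_rot: [0.0, 0.548, 0.836, 0.001]
force: [-0.7, 2.2, 5.7]
grip_width: 0.19
```

```bash
python3 - <<'E'
from cap import *
import go
go.did([0,0,.153],0)
s=ctrl.sense();print(s["time_s"],s["grip_width"]*85,s["eef_pos"],s["force"],s["wrist_torque"])
c=cams.capture("scene");cv2.imwrite("pics/scene14.png",c["pixels"][:,:,::-1])
crop("pics/scene14.png",385,150,105,90,7,"pics/s14.png")
E
```

```text
[524.140358779881, 258.0134225912436, 33.09400000000001, 113.485]
12.5 16.154418331851456 [524.56291604 258.27387796  33.84856164] [-0.69911395  2.16099969  5.74932769] [ 0.11324888  0.01449197 -0.01784684]
```

View pics/s14.png

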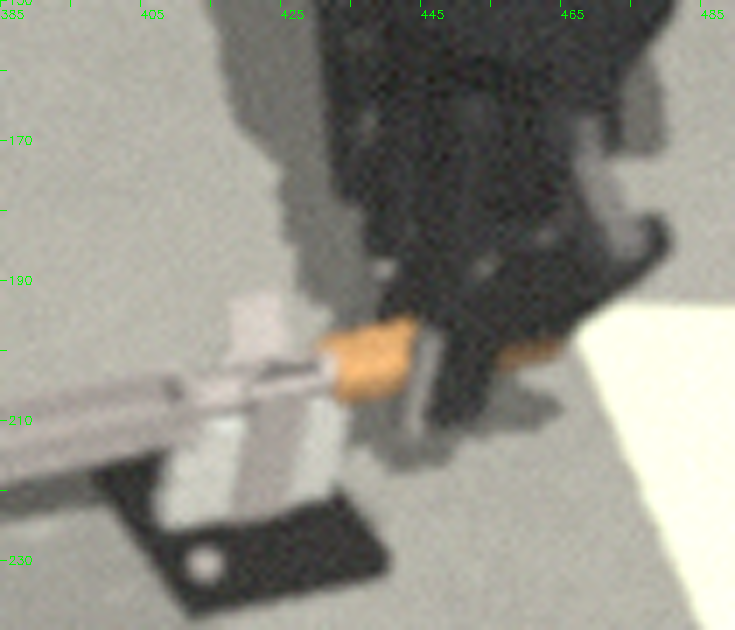

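Gripped on the handle with little lateral force. Lifting out, straight up.

drive_tool(gripper=[0,0,0,0,0,0,0,0], dp=[[0,0,-0.02],[0,0,-0.06],[0,0,-0.12],[0,0,-0.25],[0,0,-0.45],[0,0,-0.65],[0,0,-0.7],[0,0,-0.7]], twist=[0,0,0,0,0,0,0,0])

```text
time_s: 13.35
eef_pos: [524.5, 258.1, 175.1]
ee_rot: [0.001, 0.548, 0.836, 0.001]
force: [0.5, 0.7, -1.2]
grip_width: 0.191
```

```bash
python3 - <<'E'
from cap import *
import go
go.did([0,0,-.7],0)
s=ctrl.sense();print(s["time_s"],s["grip_width"]*85,s["eef_pos"],s["ee_rot"],s["force"])
cap("15")
crop("pics/scene15.png",375,60,105,100,7,"pics/s15.png")
crop("pics/top15.png",180,170,85,80,7,"pics/t15.png")
E
```

```text
[524.140358779881, 258.0134225912436, 173.094, 113.485]
13.35 16.196524030161818 [524.50787078 258.12588031 175.11502681] [0.00110423 0.54840751 0.83620967 0.00116688] [ 0.50581247  0.74705301 -1.15529497]
```

View pics/s15.png

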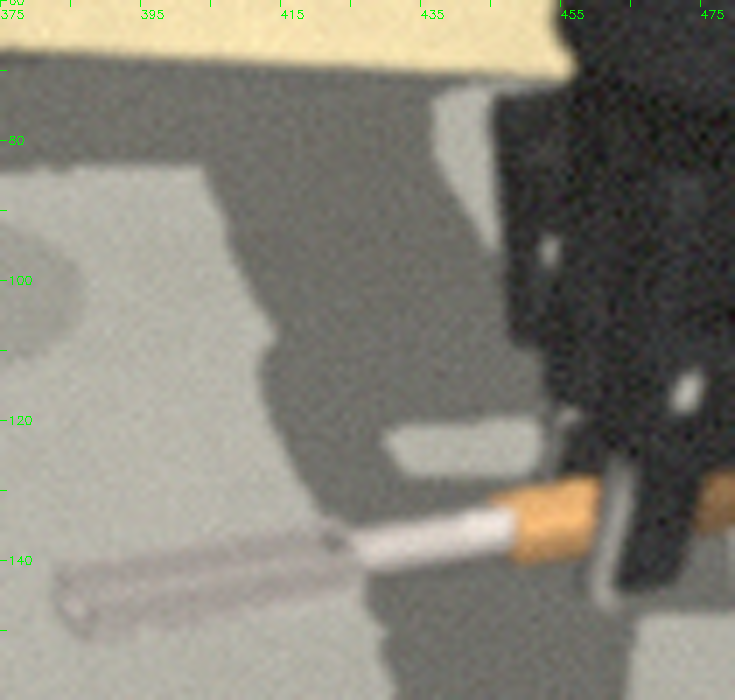

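View pics/t15.png

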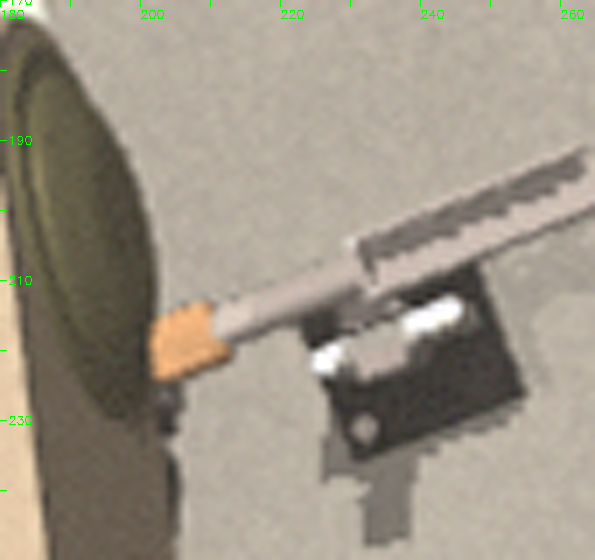

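```bash
python3 - <<'E'
from cap import *
crop("pics/top15.png",195,165,95,70,8,"pics/t15b.png")
E
```

```text
(no output)
```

View pics/t15b.png

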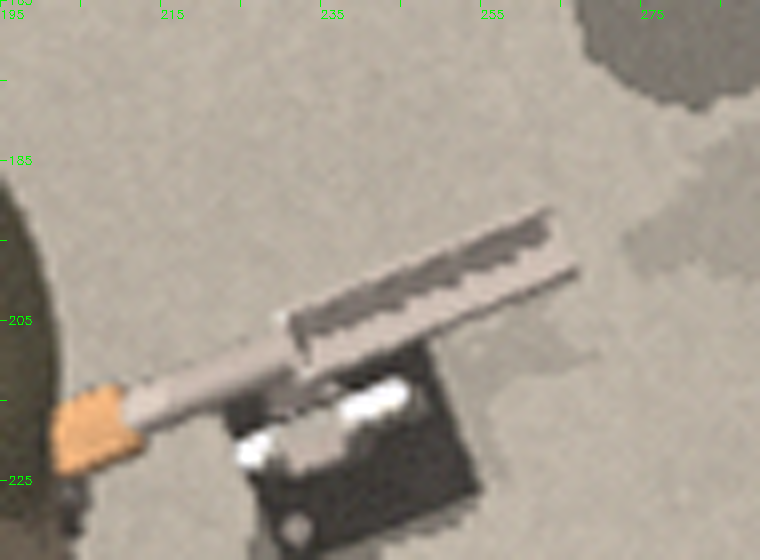

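```bash
python3 - <<'E'
from h import *
T=load("top15.pkl");np.set_printoptions(precision=1,suppress=True)
O=[(T,(90,0,6),(265.2,195)),(T,(20,0,6),(231.8,208.8)),(T,(-20,0,6),(211.3,217))]
for z in (188,192,196):
  p,r=fitz(O,[544,212,-1.2],z); a=np.radians(-66.5);X=np.array([np.cos(a),np.sin(a)]);Y=np.array([-X[1],X[0]])
  d=p[:2]-[524.3,258.1]; print(z,p,"d",d@X,"lat",d@Y,r.round(1).tolist())
E
```

```text
188 [541.2 209.7 -66.2] d 51.14010098200126 lat -3.7696544330015036 [[0.2, -0.0], [-0.6, 0.1], [0.4, -0.1]]
192 [540.9 208.9 -66.3] d 51.73438359247281 lat -4.396759445099448 [[0.3, -0.1], [-0.6, 0.1], [0.2, -0.0]]
196 [540.6 208.1 -66.3] d 52.34323819598433 lat -5.028184930012134 [[0.4, -0.1], [-0.6, 0.1], [0.1, -0.0]]
```

```bash
python3 - <<'E'
from cap import *
crop("pics/top15.png",355,165,85,75,9,"pics/t15r.png")
crop("pics/scene15.png",170,165,110,95,7,"pics/s15r.png")
E
```

```text
(no output)
```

View pics/t15r.png

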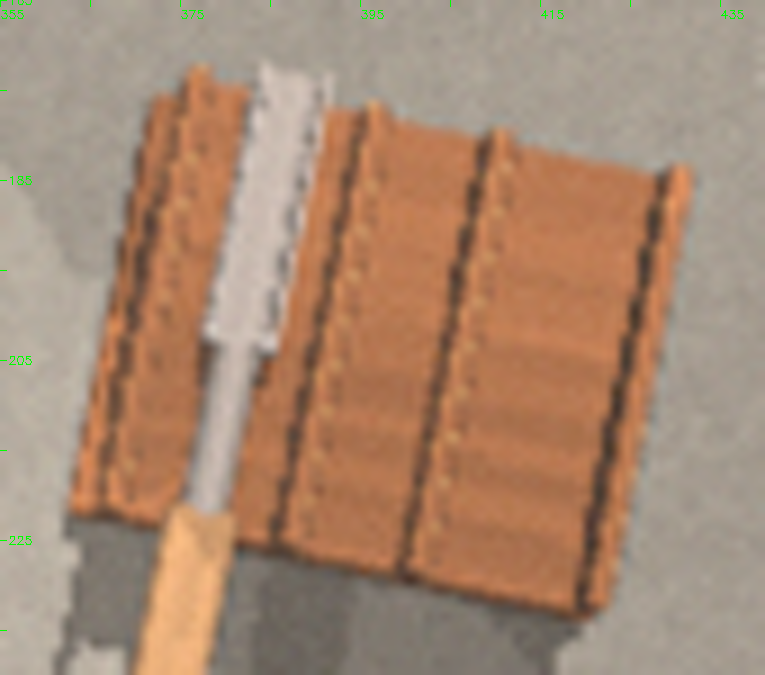

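View pics/s15r.png

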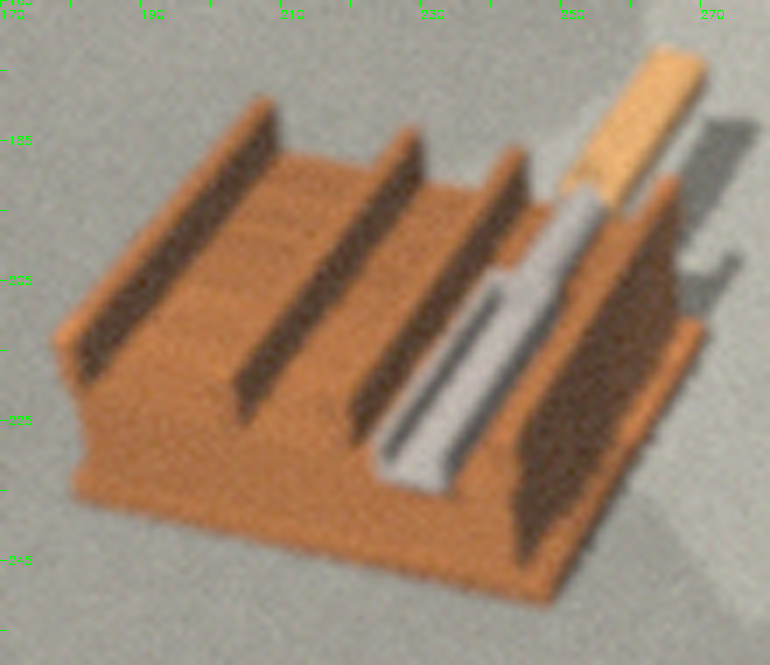

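```bash
python3 - <<'E'
from h import *
T=load("top15.pkl");np.set_printoptions(precision=1,suppress=True)
def bp(uv,z):
    r=T["R"]@np.linalg.inv(T["camera_matrix"])@np.array([uv[0],uv[1],1.]); return T["xyz"]+r*(z-T["xyz"][2])/r[2]
for b in ((0,0),(-1,2)):
    f=bp((420.2-b[0],182.2-b[1]),58);n=bp((411.4-b[0],230-b[1]),58)
    d=f-n;yaw=np.degrees(np.arctan2(d[1],d[0]));L=np.linalg.norm(d)
    o=(f+n)/2-35*d/L; print(b,f[:2],n[:2],L,yaw,"origin target",o[:2], "grasp TCP",o[:2]-50*d[:2]/L)
    w1=bp((369+0,176),58);print()
E
```

```text
(0, 0) [ 628.7 -191. ] [ 523.9 -172.7] 106.32756874800869 -9.90115031139656 origin target [ 541.8 -175.8] grasp TCP [ 492.6 -167.2]

(-1, 2) [ 633.1 -193.1] [ 528.3 -174.8] 106.40697872010612 -9.907598229630251 origin target [ 546.3 -178. ] grasp TCP [ 497.  -169.3]
```

drive_tool(gripper=[0,0,0,0,0,0,0,0], dp=[[-0.1,-0.05,0],[-0.28,-0.145,0],[-0.46,-0.24,0],[-0.64,-0.33,0],[-0.82,-0.42,0],[-0.94,-0.485,0],[-0.95,-0.49,0],[-0.95,-0.49,0]], twist=[-0.05,-0.1,-0.15,-0.2,-0.25,-0.3,-0.3,-0.3])

```text
time_s: 14.25
eef_pos: [509.4, 44.5, 171.9]
ee_rot: [-0.001, 0.339, 0.941, -0.0]
force: [-0.7, 0.2, -0.6]
grip_width: 0.186
```

```bash
python3 - <<'E'
from cap import *
import go
go.did([-.95,-.49,0],-.3)
s=ctrl.sense();print(s["time_s"],s["eef_pos"],s["ee_rot"])
print(go.plan([496.5,-166.7,173,169]))
E
```

```text
[509.97494833286265, 44.69830088894258, 173.094, 140.485]
14.25 [509.38256383  44.52004076 171.91185589] [-1.28127836e-03  3.39092268e-01  9.40752230e-01 -1.82858140e-04]
(array([-6.206e-01, -8.583e-01,  5.000e-04]), -0.3168)
```

drive_tool(gripper=[0,0,0,0,0,0,0,0,0], dp=[[-0.07,-0.09,0],[-0.18,-0.25,0],[-0.3,-0.41,0],[-0.42,-0.57,0],[-0.54,-0.74,0],[-0.62,-0.858,0],[-0.62,-0.858,0],[-0.62,-0.858,0.1],[-0.62,-0.858,0.1]], twist=[-0.05,-0.1,-0.15,-0.2,-0.25,-0.3,-0.317,-0.317,-0.317])

```text
time_s: 15.15
eef_pos: [495.6, -164.5, 150.7]
ee_rot: [-0.002, 0.096, 0.995, 0.001]
force: [-0.5, -0.2, -1.8]
grip_width: 0.189
```

drive_tool(gripper=[0,0,0,0,0], dp=[[0,0,0.1],[0,0,0.3],[0,0,0.4],[0,0,0.4],[0,0,0.4]], twist=[0,0,0,0,0])

```text
time_s: 15.65
eef_pos: [497.1, -166.0, 74.0]
ee_rot: [0.0, 0.095, 0.995, -0.0]
force: [0.2, 0.7, -0.6]
grip_width: 0.189
```

```bash
python3 - <<'E'
from cap import *
import go
go.did([-.62,-.858,.1],-.317);go.did([0,0,.4],0)
s=ctrl.sense();print(s["time_s"],s["grip_width"]*85,s["eef_pos"],s["ee_rot"],s["force"])
cap("16")
crop("pics/scene16.png",170,140,110,105,7,"pics/s16.png")
crop("pics/top16.png",355,155,85,95,7,"pics/t16.png")
E
```

```text
[496.45006038855684, -166.58264336797325, 153.094, 169.01500000000001]
[496.45006038855684, -166.58264336797325, 73.094, 169.01500000000001]
15.65 16.078909115541464 [ 497.06513498 -165.97730906   74.04773353] [ 3.00133310e-04  9.53800706e-02  9.95440878e-01 -9.91572263e-05] [ 0.18126349  0.68219332 -0.64313001]
```

View pics/s16.png

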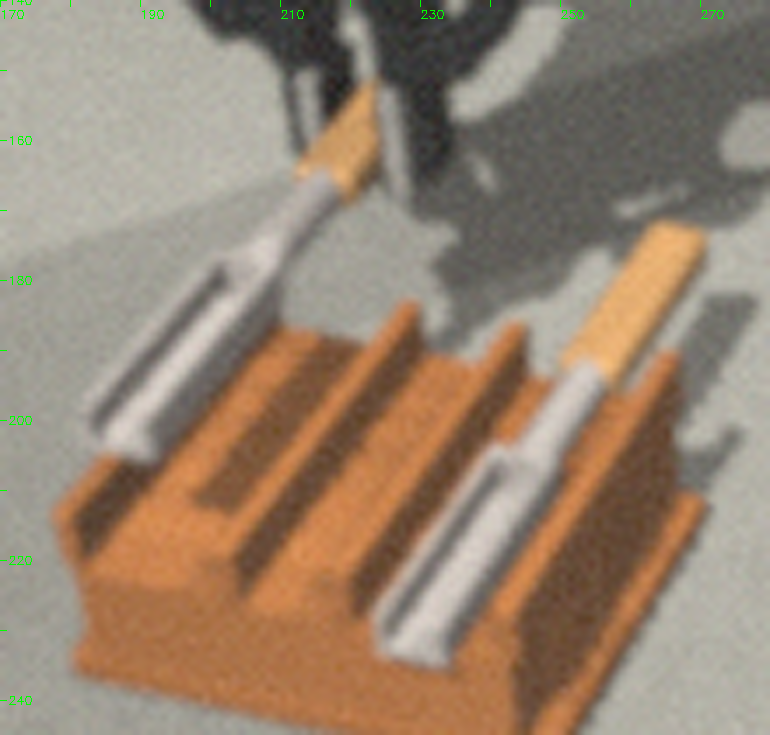

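View pics/t16.png

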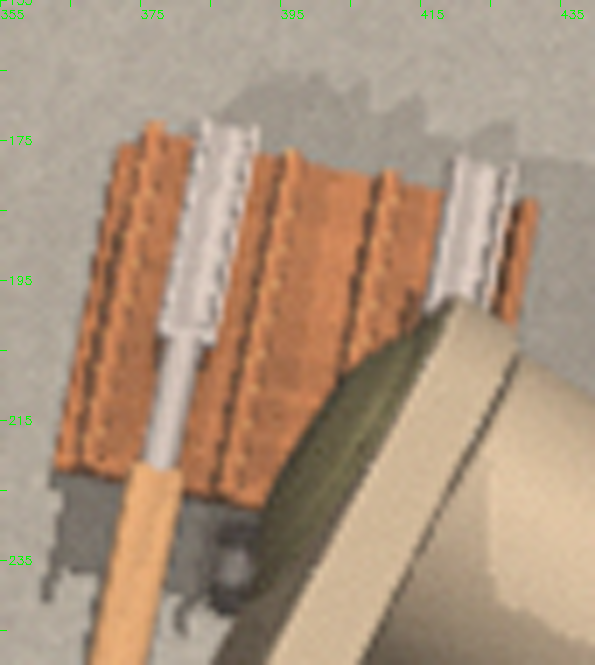

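Top: the held steel tip at (424,177) reduces to about u=419.6 on the floor against a trough centre of about 420.9. I'll shift 2 mm and lower.

drive_tool(gripper=[0,0,0,0,0,0], dp=[[0,-0.0085,0.03],[0,-0.0085,0.1],[0,-0.0085,0.16],[0,-0.0085,0.19],[0,-0.0085,0.205],[0,-0.0085,0.21]], twist=[0,0,0,0,0,0])

```text
time_s: 16.35
eef_pos: [496.1, -168.3, 31.0]
ee_rot: [-0.0, 0.096, 0.995, 0.0]
force: [0.0, 0.6, -0.8]
grip_width: 0.184
```

```bash
python3 - <<'E'
from cap import *
import go
go.did([0,-.0085,.21],0)
s=ctrl.sense();print(s["time_s"],s["grip_width"]*85,s["eef_pos"],s["ee_rot"],s["force"],s["wrist_torque"])
cap("17")
crop("pics/scene17.png",170,150,110,95,7,"pics/s17.png")
crop("pics/top17.png",355,155,85,95,7,"pics/t17.png")
E
```

```text
[496.1261219895005, -168.25149444389848, 31.093999999999994, 169.01500000000001]
16.35 15.650968797347737 [ 496.13305618 -168.27110688   31.0166213 ] [-3.56643029e-05  9.57371699e-02  9.95406647e-01  1.06191873e-05] [ 0.0169817   0.58393431 -0.7699676 ] [-0.01564466  0.04051034 -0.00085369]
```

View pics/s17.png

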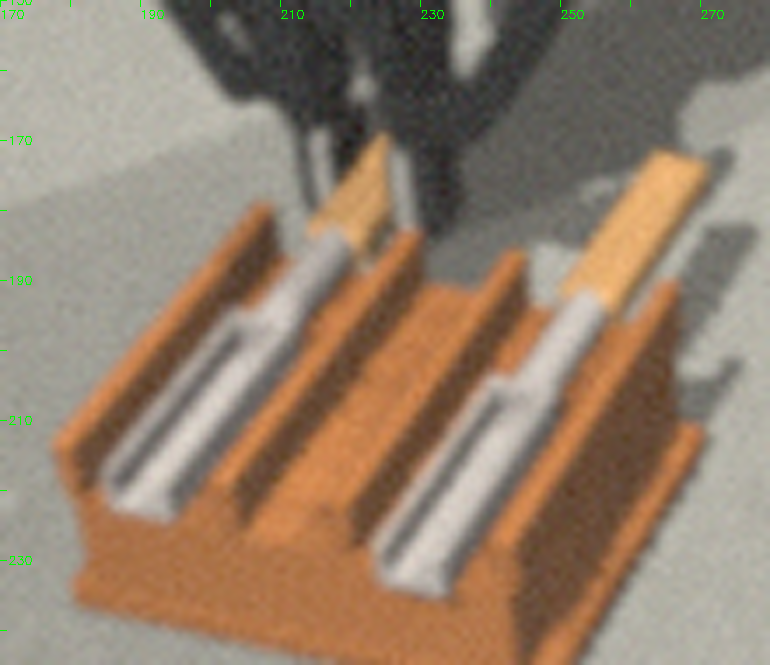

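View pics/t17.png

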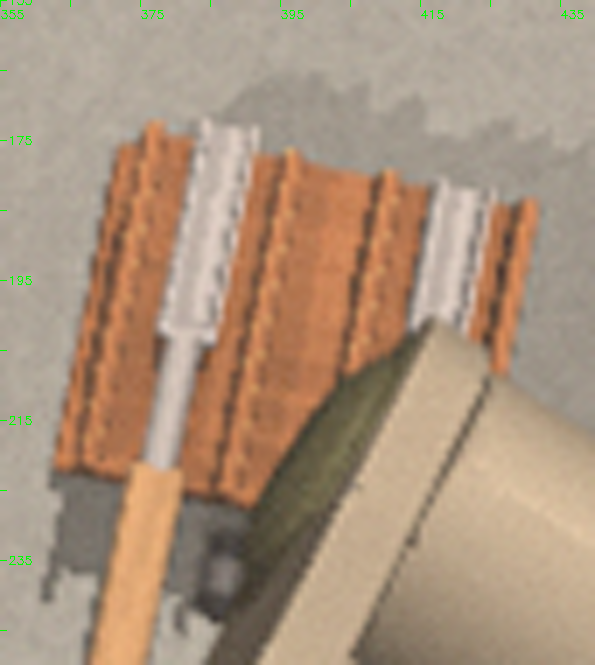

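Centred and parallel in the trough: the tip is at (420,181), like its neighbour, and there is no contact yet. I'll lower slightly, release and go straight up.

drive_tool(gripper=[0,0,0.15,0.25,0.4,0.5,0.5,0.5], dp=[[0,0,0.006],[0,0,0.008],[0,0,0.008],[0,0,0.008],[0,0,0.008],[0,0,0.008],[0,0,0.008],[0,0,0.008]], twist=[0,0,0,0,0,0,0,0])

```text
time_s: 17.25
eef_pos: [496.1, -168.2, 29.5]
ee_rot: [-0.0, 0.096, 0.995, 0.0]
force: [-0.1, 0.2, -0.2]
grip_width: 0.502
```

drive_tool(gripper=[0.5,0.5,0.5,0.5,0.5,0.5,0.5], dp=[[0,0,-0.1],[0,0,-0.25],[0,0,-0.5],[0,0,-0.75],[0,0,-0.9],[0,0,-0.9],[0,0,-0.9]], twist=[0,0,0,0,0,0,0])

```text
time_s: 17.95
eef_pos: [496.0, -168.1, 209.3]
ee_rot: [0.0, 0.096, 0.995, -0.0]
force: [-0.7, 0.2, -0.8]
grip_width: 0.504
```

drive_tool(gripper=[0.5,0.5,0.5,0.5,0.5,0.5,0.5,0.5], dp=[[0,0.15,0],[0,0.35,0],[0,0.55,0],[0,0.75,0],[0,0.95,0],[0,0.95,0],[0,0.95,0],[0,0.95,0]], twist=[0,0,0,0,0,0,0,0])

```text
time_s: 18.75
eef_pos: [531.9, 17.4, 208.5]
ee_rot: [-0.001, 0.096, 0.995, -0.0]
force: [-0.7, 0.4, 0.3]
grip_width: 0.498
```

```bash
python3 - <<'E'
from cap import *
s=ctrl.sense();print(s["time_s"],s["grip_width"]*85,s["eef_pos"],s["force"])
cap("18")
crop("pics/scene18.png",170,155,110,95,7,"pics/s18.png")
crop("pics/top18.png",350,165,90,95,7,"pics/t18.png")
E
```

```text
18.75 42.29986090481932 [531.93300179  17.44809739 208.54528088] [-0.67449063  0.43637044  0.32685835]
```

View pics/s18.png

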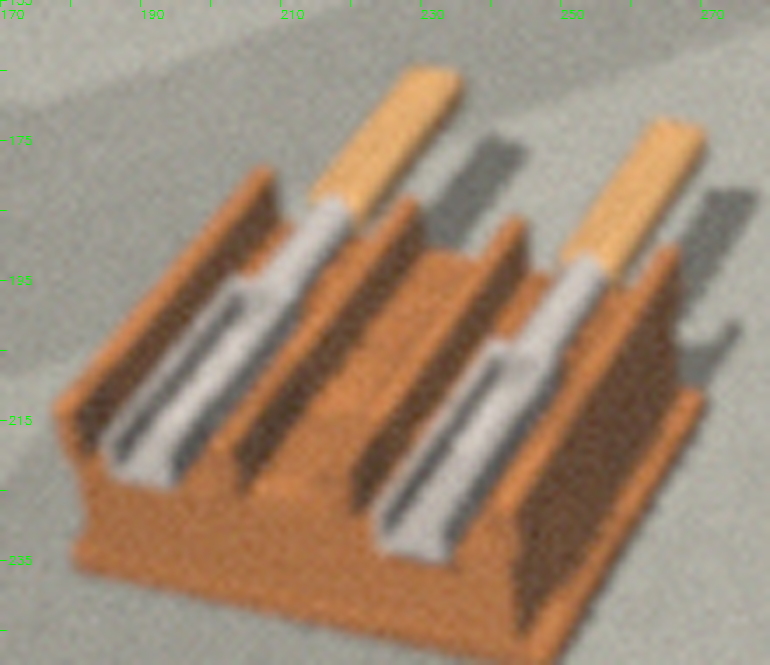

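View pics/t18.png

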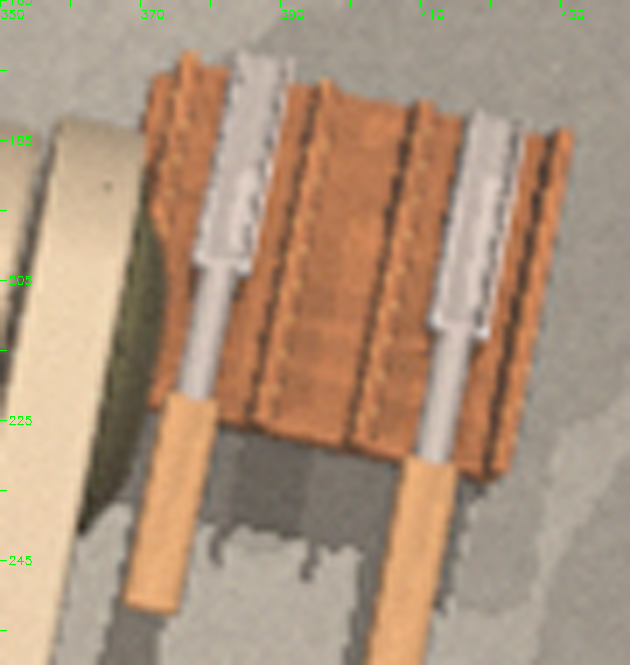

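Both scoops lie level and parallel with their handles out. The moved scoop's wood–neck junction is at the mouth, at (410,230), and the neighbour is where it was. Handing in.

```bash
python3 - <<'E'
from rig import job
print(job.finish_job())
E
```

```text
the job is handed in; nothing more can be done
None
```

The scoop is back in its own trough the right way round, handle out. I handed the job in at about 19 s of the 59 s allowed; the system gives no verdict.

**What I did:**
- I lifted the reversed scoop out by its steel end and pressed its neck into the spring clip. It bottomed out on the saddle at about 19 N.
- I let go, took it by the wooden handle, and pulled it out level.
- I laid it in its trough and moved the arm clear.

**Last checks:**
- Both camera views show the scoop flat, centred and parallel in its trough, with the same overhang as its neighbour. I judged this by eye and didn't measure its final pose.
- The neighbour shows no visible shift, judged by eye.
- The gripper was open and clear of everything, with about 0 N on the tool.

**What disagreed or went wrong:**
- **Cameras:** the two cameras disagreed by about 4–7 mm on position. I corrected for this by comparing against the known gripper position.
- **Clip hover:** the neck was about 5 mm too far along the bar, and I fixed this before pressing.
- **Handle approach:** the tool overshot by 40 mm in free air because an earlier move hadn't finished in the rows I gave it. I corrected it before descending.

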